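# Nest the parts pans and lock them under the keeper rod

### The arm

A 6-joint arm with a two-finger parallel gripper is mounted at the origin on the work surface. World frame = base frame: x ahead of the robot, y to its left, z up, the work surface at z = 0. Lengths are in mm, angles in rad, forces in N, time in s.
With the tool pointing down it reaches from about 250 to 850 mm from the base axis. Payload 12.5 kg.
Tool frame: the origin (TCP) lies at the very end of the fingers, on their centre line; the grasp point (between the pads) lies 19 mm behind it; z points along the fingers, y is the line along which they close (so a half turn about z gives the same grasp; the last joint's range is limited). The gripper opens to 93 mm and grips with 3 to 60 N. Pads are 15 mm wide; open, the fingers measure 128 mm over their backs; the gripper's body (75 mm by 188 mm) begins 65 mm behind the grasp point.
Start: joints at [-1.263, 0.351, 1.652, -0, 1.139, -0.085], TCP at [210.545, -508.09, 218.633] pointing down, gripper open.
Joint ranges: [-2.75, 2.75], [-0.79, 2.1], [0.01, 2.65], [-1.57, 4.71], [0.07, 3.14], [-2.87, 2.87]. Speed limits (rad/s): [2.22, 2.22, 2.79, 3.14, 3.14, 3.14].

### API

Orientations are given as a rotation vector (axis times angle).
In Python, from rig import arm gives the robot as it stands.
- The arm moves only by the tool carry_out, never from a script. Its argument "rows" is a list of rows, each a list of 6 numbers: the shift along the world's x, y, z in mm, then the turn, a rotation vector about the world's x, y, z in rad. A call has 1 to 8 rows; each row shifts and turns the commanded pose from where the row before left it; what a row does not reach is not made up. A row lasts 1/10 s, in which the tool goes at most 50 mm and 8.59 degrees, less where a joint would pass 70% of its speed; a pose out of reach is approached as far as the arm can. A call is refused whole if a number of a shift passes 50 or a number of a turn 0.15, either way. A call with a gripper value outside its range is refused whole. "claw" is the gripper's target within -1 to 1 (fully open at 1, half-way at 0, shut at -1), set as the call begins (left out, the last holds). The fingers move at their own pace and stop on an object; "grip_force" is the grip in N (left out, the last holds). Time passes only in rows, so rows that do not move let the fingers close. It gives the time, the measured TCP pose, the force, the opening and the grip force at its end, in the units of the state.
- arm.observe(): the state, without advancing time (a new reading comes with each control period).
- arm.grab_frame(name): name is "scene" or "side" or "wrist"; returns a dict with "image" (400x640x3 uint8, red, green, blue), "fov_y" (degrees; the focal length in pixels is half the picture's height over the tangent of half this angle, whatever the lens; pixels are square), "cx", "cy" (the principal point, pixels), "extrinsics" (4x4, takes a point from world to camera coordinates); the wrist camera has in their place "mount" (4x4, takes a point from camera to tool coordinates, whose origin is the TCP and whose axes are the flange's). Camera axes: x right, y up, looking along -z (the intrinsics and any distortion apply to the point x, -y, -z); pixel columns grow to the right and rows downward; lengths in mm; the calibration is good to about 2 mm. A picture is of the moment at which its call begins: read the wrist's pose just before it. There is no depth.
- arm.hand_in(): hands the job in; it is judged then, once.
The state is a dict: "time": time; "joints": joint angles; "qvel": joint speeds; "joint_torque": joint torques, N m; "tool_pos": TCP position; "tool_rot": TCP orientation; "force": force on the tool from outside, world axes, zero at the start; "wrist_torque": the same for the moment, N m; "gripper_width": opening from 0.0 (shut) to 1.0 (fully open); "grasp_force": force on a finger pad.
Only numpy, scipy, OpenCV 4.12 (cv2) and the standard library are available. Lean on these libraries where they do the work, as an engineer would, in place of code of your own. Each camera call takes 0.05 s, during which the arm holds its last target. There are 200 camera calls.

### The job

Put the parts pans away for the night: first nest all the pans that are out, one inside the other on the cork spot of the keeper board, each sitting flat, with their handles fanned over the open front of the board at least 40 mm apart at the tips. Then back off the tailstock if it is in the way, lay the chrome rod in the two brass V-rests, and slide the tailstock fully home so that the rod is held with its ends right inside both cups. Leave the other things on the counter alone.

Things in the scene. Friction and masses are not known exactly. Their poses are not given: they have to be found in the camera images.
- pan_a: The largest aluminium pan, maybe absent (None): round, 104 mm across the rim, 98 mm across the base, 30 mm deep outside, walls 3, floor 5. Origin: centre of its underside, z up. Wooden handle straight along its +x from the rim to 100 mm from the centre, 10 mm wide, 40 to 50 mm above the underside. About 150 g, centre of mass near the centre. Pinch the handle from above 85 mm out.
- pan_a_tip (a point): Outer end of the handle of the largest pan, mid-height of the handle (45 mm above the pan underside).
- pan_b: The second largest aluminium pan, maybe absent (None): round, 84 mm across the rim, 78 mm across the base, 30 mm deep outside, walls 3, floor 5. Origin: centre of its underside, z up. Wooden handle straight along its +x from the rim to 100 mm from the centre, 10 mm wide, 40 to 50 mm above the underside. About 110 g, centre of mass near the centre. Pinch the handle from above 85 mm out.
- pan_b_tip (a point): Outer end of the handle of the second largest pan, mid-height of the handle (45 mm above the pan underside).
- pan_c: The third aluminium pan, maybe absent (None): round, 64 mm across the rim, 58 mm across the base, 30 mm deep outside, walls 3, floor 5. Origin: centre of its underside, z up. Wooden handle straight along its +x from the rim to 100 mm from the centre, 10 mm wide, 40 to 50 mm above the underside. About 75 g, centre of mass near the centre. Pinch the handle from above 85 mm out.
- pan_c_tip (a point): Outer end of the handle of the third pan, mid-height of the handle (45 mm above the pan underside).
- pan_d: The smallest aluminium pan, maybe absent (None): round, 44 mm across the rim, 38 mm across the base, 30 mm deep outside, walls 3, floor 5. Origin: centre of its underside, z up. Wooden handle straight along its +x from the rim to 100 mm from the centre, 10 mm wide, 40 to 50 mm above the underside. About 50 g, centre of mass near the centre. Pinch the handle from above 85 mm out.
- pan_d_tip (a point): Outer end of the handle of the smallest pan, mid-height of the handle (45 mm above the pan underside).
- keeper: Fixed walnut board, 105 mm in its x by 345 mm in y (y -210 to +135), 8 mm thick; origin at its underside below the cork centre. -x is its open front, y runs along the rod line, z up. The rod line lies at x = +25 mm, 75 mm above the marble. The stocks reach 89 mm and the V-rests 82 mm above the marble.
- mat (a point): Centre of the round cork inlay (100 mm across) in the top of the keeper board, 8 mm above the marble: where the nest of pans stands.
- head_cup (a point): Centre of the mouth of the fixed headstock cup, on the rod line at keeper y = +100 mm; the cup is 18 mm square, opens to -y, floor 12 mm deeper at y = +112.
- rest_left (a point): On the rod line over a brass V-rest at keeper y = +64 mm: where the axis of the resting rod lies. The V opens upward, 31 mm wide at the top, 10 mm long in y.
- rest_right (a point): On the rod line over a brass V-rest at keeper y = -64 mm: where the axis of the resting rod lies. The V opens upward, 31 mm wide at the top, 10 mm long in y.
- tailstock (a joint): Slide of the tailstock along keeper +y, m: 0 = fully back, grows towards the headstock, stop at 0.056; about 2 N of friction, stays where left. Its cup (18 mm square, 12 mm deep, opens to +y) has its mouth at keeper y = -128 mm + slide, floor at -140 mm + slide. With the rod bottomed in both cups it reads 0.052.
- tail_fin (a point): Grip point on the upright brass fin of the tailstock, at keeper x = +25 mm, y = -188 mm + slide, 58 mm above the marble. The fin is 12 mm thick (keeper x), 22 mm long (keeper y), its top 70 mm above the marble.
- rod: Loose chrome retaining rod, 10 mm thick, 200 mm long along its own y; origin at its middle, where a brass square grip block 14 x 40 x 14 mm is fixed. It starts lying on the block on the marble behind the keeper, axis 7 mm up. About 160 g.
- tremolo_arm: Bystander: bent chrome tremolo arm, 8 mm thick, 160 mm long, lying flat; origin under its middle.
- pick_case: Bystander: walnut pick case 60 x 90 x 24 mm, origin under its centre.
- tuning_key: Bystander: brass tuning key 80 mm long, 10 mm high, origin under its shaft.
- horn_picks: Bystander: stack of brown horn picks, 28 mm across, 15 mm high, origin under its centre.
- pickup_cover: Bystander: cream pickup cover 38 x 70 x 18 mm, origin under its centre.
- polish_tin: Bystander: amber polish jar 64 mm across, 45 mm high, origin under its centre.
- slide_weight: Bystander: brass finger-slide blank, upright cylinder 32 mm across, 50 mm high, origin under its centre.
Not all that is in view belongs to the job. Leave any red look-alike of the pan_a alone.

How it is judged:
By the outcome, as a careful person would: the job done as asked, in the order asked, and still so for the second after the job is handed in, with the robot touching nothing.
Of pan_a, pan_b, pan_c, pan_d only 3 to 4 are there at a start; the rules pass over those that are not, and their reading is None.
At some moment in a run one of pan_a, pan_b, pan_c, pan_d, rod may be knocked a few centimetres aside while the robot is not near it.
It also fails if it takes over 200 s, if anything falls off the work surface, if the arm or the gripper's body presses on something with over 40 N, if the wrist force passes 120 N, or if a joint passes its speed limit or range.

## Working session

There is one attempt and no reset: what is moved stays moved. The work goes in short steps, Python scripts to look and compute and a tool call to move; the robot and the scene stay as the last step left them, time stands still between calls to the robot, and variables do not carry over. Pictures are saved under pics/ and viewed, at most 14 in all, crops included, and the job is handed in when it is done.

Besides the shell and the picture viewer there is one more tool, called after "Request:" as name(argument=value, ...), one argument or row to a line, values as JSON. carry_out: Moves the arm, as the interface text tells. Its arguments: {"type":"object","properties":{"rows":{"type":"array","items":{"type":"array","items":{"type":"number"}}},"claw":{"type":"number"},"grip_force":{"type":"number"}},"required":["rows"]}

```bash
ls; mkdir -p pics; python3 - <<'E'
from rig import arm
import cv2,numpy as np
s=arm.observe();print(s)
for n in("scene","side","wrist"):
    f=arm.grab_frame(n);cv2.imwrite(f"pics/{n}0.png",f["image"][:,:,::-1])
    print(n,{k:np.round(v,4).tolist() if k!="image" else 0 for k,v in f.items()})
E
```

```text
pics
{'time': 0.0, 'joints': array([-1.26259141e+00,  3.51250007e-01,  1.65241054e+00,  6.01789125e-06,
        1.13908923e+00, -8.45756702e-02]), 'qvel': array([-0.00059962, -0.00111281,  0.00040305,  0.00029792, -0.00169459,
       -0.00030157]), 'joint_torque': array([ 9.37843506e-04, -4.97318709e+01, -2.85253966e+01,  7.00534182e-02,
        2.57314125e-02, -1.10379938e-04]), 'tool_pos': array([ 210.45236076, -507.77962744,  218.09903326]), 'tool_rot': array([-3.08007523e+00, -6.12791507e-01,  1.94210709e-04]), 'force': array([ 0.84420265, -0.49622202,  0.195797  ]), 'wrist_torque': array([-0.03712292, -0.01636452,  0.05024738]), 'grasp_force': 0.0, 'gripper_width': 1.0060793654706077}
scene {'image': 0, 'fov_y': 44.2342, 'cx': 322.5335, 'cy': 199.4673, 'extrinsics': [[0.5754, 0.8178, 0.0084, -261.1477], [-0.5521, 0.3808, 0.7418, 220.4219], [0.6034, -0.4315, 0.6706, -1566.5605], [0.0, 0.0, 0.0, 1.0]]}
side {'image': 0, 'fov_y': 54.1571, 'cx': 310.595, 'cy': 202.8201, 'extrinsics': [[-0.6902, -0.7235, 0.0135, 331.698], [0.3485, -0.316, 0.8825, -267.7843], [-0.6342, 0.6138, 0.4702, -712.8364], [0.0, 0.0, 0.0, 1.0]]}
wrist {'image': 0, 'fov_y': 65.892, 'cx': 322.3514, 'cy': 200.7665, 'mount': [[0.0007, 0.9612, 0.2758, 75.1435], [1.0, -0.0006, -0.0005, 0.8794], [-0.0004, 0.2758, -0.9612, -164.8095], [0.0, 0.0, 0.0, 1.0]]}
```

View pics/scene0.png

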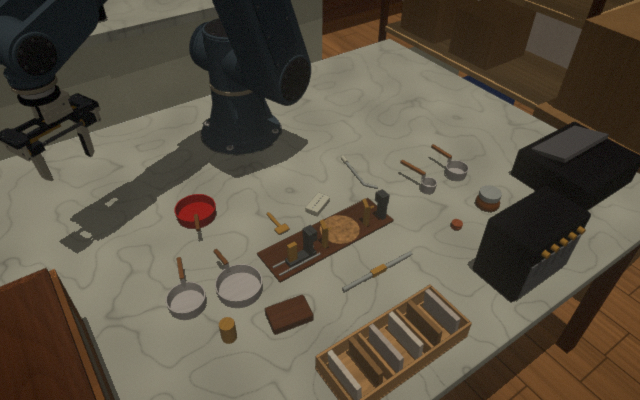

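View pics/side0.png

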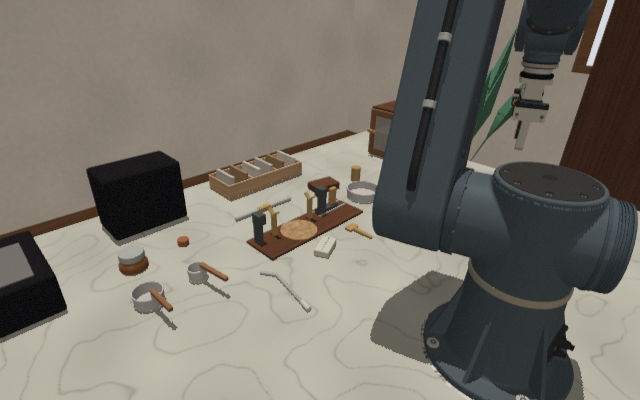

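The scene shows all four pans: pan_a near (239,287), pan_b near (187,300), pan_c near (456,170) and pan_d near (428,184). The red look-alike is at (195,210), the keeper cork at (339,230) and the rod at (378,270). The tailstock is at about (300,243).

```bash
cat > h.py <<'E'
from rig import arm
import cv2,numpy as np
from scipy.spatial.transform import Rotation as R
def grab(name,fn=None):
    s=arm.observe(); f=arm.grab_frame(name)
    if fn: cv2.imwrite(f"pics/{fn}.png",f["image"][:,:,::-1])
    if name=="wrist":
        T=np.eye(4);T[:3,:3]=R.from_rotvec(s["tool_rot"]).as_matrix();T[:3,3]=s["tool_pos"]
        c2w=T@f["mount"]
    else: c2w=np.linalg.inv(f["extrinsics"])
    f["c2w"]=c2w; f["fl"]=200/np.tan(np.radians(f["fov_y"]/2)); f["s"]=s
    return f
def pt(f,u,v,z):
    u=np.asarray(u,float);v=np.asarray(v,float)
    d=np.stack([(u-f["cx"])/f["fl"],-(v-f["cy"])/f["fl"],-np.ones_like(u)],-1)@f["c2w"][:3,:3].T
    o=f["c2w"][:3,3]
    return o+d*((z-o[2])/d[...,2])[...,None]
def px(f,p):
    q=np.linalg.inv(f["c2w"])@np.append(p,1)
    return f["cx"]-f["fl"]*q[0]/q[2], f["cy"]+f["fl"]*q[1]/q[2]
E
python3 - <<'E'
from h import *
f=grab("scene")
for n,u,v,z in [("pa",239,282,30),("pa_h",217,252,45),("pb",187,297,30),("pb_h",180,260,45),("pc",456,166,30),("pc_h",433,147,45),("pd",428,181,30),("pd_h",402,163,45),("red",195,205,30),("red_h",198,238,45),
 ("cork",339,230,8),("kb_frontL",258,250,8),("kb_backL",276,278,8),("kb_frontR",378,202,8),("kb_backR",393,220,8),("rod",378,269,7),("rodL",345,288,7),("rodR",411,254,7),("fin",292,243,70),("tail",309,228,89),("weight",228,323,50),("case",289,310,24),("key",280,224,10),("cover",317,204,18),("arm",358,172,4)]:
    print(n,np.round(pt(f,u,v,z)))
E
```

```text
pa [ 561. -299.   30.]
pa_h [ 467. -304.   45.]
pb [ 534. -409.   30.]
pb_h [ 442. -383.   45.]
pc [543. 398.  30.]
pc_h [454. 392.  45.]
pd [546. 286.  30.]
pd_h [459. 267.  45.]
red [ 276. -275.   30.]
red_h [ 402. -321.   45.]
cork [541. -11.   8.]
kb_frontL [ 484. -210.    8.]
kb_backL [ 582. -219.    8.]
kb_frontR [516. 136.   8.]
kb_backR [591. 124.   8.]
rod [693. -11.   7.]
rodL [ 693. -107.    7.]
rodR [702.  83.   7.]
fin [ 561. -160.   70.]
tail [ 559. -113.   89.]
weight [ 655. -372.   50.]
case [ 682. -247.   24.]
key [ 441. -122.   10.]
cover [440.  -8.  18.]
arm [382. 174.   4.]
```

```bash
python3 - <<'E'
import cv2
i=cv2.imread("pics/scene0.png")[180:330,150:430]
cv2.imwrite("pics/crop1.png",cv2.resize(i,(784,420),interpolation=cv2.INTER_CUBIC))
E
```

```text
(no output)
```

View pics/crop1.png

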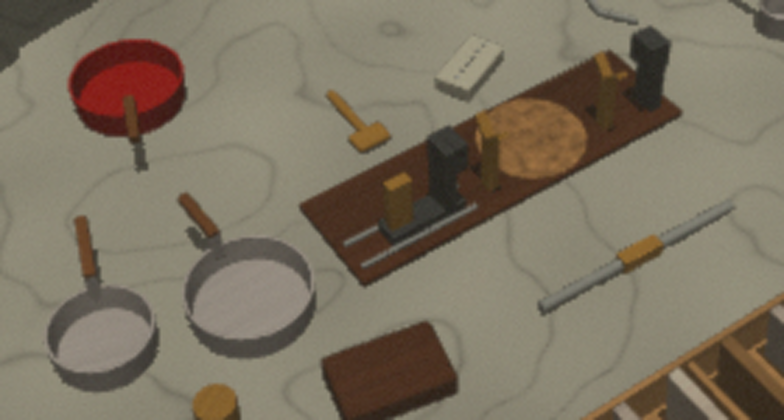

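The crop shows the tailstock pushed part way in, with its fin at about y=-160. Its mouth is too close for the rod, so it must be backed off. I'll go above pans a and b for a close look.

Request:
carry_out(
  rows=[
    [32, 20, 5, 0, 0, -0.05],
    [32, 20, 5, 0, 0, -0.05],
    [32, 20, 5, 0, 0, -0.05],
    [32, 20, 5, 0, 0, -0.05],
    [32, 20, 5, 0, 0, -0.05],
    [32, 20, 0, 0, 0, -0.05],
    [32, 20, 0, 0, 0, -0.05],
    [32, 20, 0, 0, 0, -0.04],
  ],
  claw=0,
  grip_force=50,
)

```text
time: 1.0
tool_pos: [467.7, -347.0, 243.6]
tool_rot: [-3.141, -0.001, 0.0]
force: [-0.0, -0.2, 1.0]
gripper_width: 0.502
grasp_force: 0.0
```

```bash
python3 - <<'E'
from h import *
f=grab("wrist","w1");s=f["s"];print(s["time"],s["tool_pos"],s["tool_rot"],s["gripper_width"])
E
```

```text
1.0 [ 467.72138136 -346.99720291  243.57180518] [-3.14148462e+00 -1.36291843e-03  2.07839371e-04] 0.5016879660271866
```

View pics/w1.png

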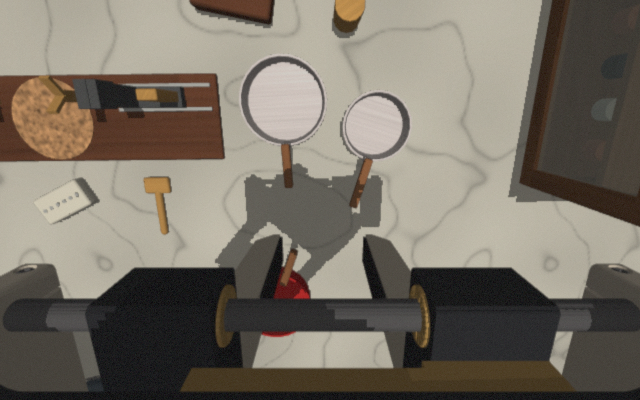

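The wrist view shows pan_a with its centre at (283,100) and handle (287,145)-(289,187). Pan_b is at (376,125), the cork at (53,118) and the tailstock fin at (150,95).

```bash
cat >> h.py <<'E'
def pans(f,zoff=0,dbg=None,vmax=262):
    """handles (brown) paired with pan floors: list of dict(tip,ang,c,rad)"""
    im=cv2.cvtColor(f["image"],cv2.COLOR_RGB2BGR); hsv=cv2.cvtColor(im,cv2.COLOR_BGR2HSV)
    b,g,r=[im[:,:,k].astype(int) for k in range(3)]
    fl=((b-g)>-2)&(r-g>-2)&(r>120); fl=fl.astype(np.uint8)*255; fl[vmax:]=0
    fl=cv2.morphologyEx(cv2.morphologyEx(fl,cv2.MORPH_OPEN,np.ones((3,3))),cv2.MORPH_CLOSE,np.ones((5,5)))
    hd=((hsv[:,:,1]>110)&(hsv[:,:,0]<14)&(r>70)).astype(np.uint8)*255; hd[vmax:]=0
    out=[]
    for c in cv2.findContours(fl,cv2.RETR_EXTERNAL,cv2.CHAIN_APPROX_NONE)[0]:
        if cv2.contourArea(c)<150: continue
        p=pt(f,c[:,0,0],c[:,0,1],zoff+5)[:,:2].astype(np.float32)
        (x,y),rad=cv2.minEnclosingCircle(p); h=cv2.convexHull(p)
        m=cv2.moments(h);ar=m["m00"]
        out.append(("floor",np.round([m["m10"]/ar,m["m01"]/ar],1),"rad",round(rad,1),"rEq",round((ar/np.pi)**.5,1)))
    for c in cv2.findContours(hd,cv2.RETR_EXTERNAL,cv2.CHAIN_APPROX_NONE)[0]:
        if cv2.contourArea(c)<120: continue
        p=pt(f,c[:,0,0],c[:,0,1],zoff+48)[:,:2].astype(np.float32)
        (cx,cy),(w,h),a=cv2.minAreaRect(p)
        a=np.radians(a if w>h else a+90); d=np.array([np.cos(a),np.sin(a)])
        if d[0]>0:d=-d
        q=(p-[cx,cy])@d
        out.append(("handle tip",np.round(np.array([cx,cy])+d*q.max(),1),"dir",np.round(d,3),"len,w",round(float(max(w,h)),1),round(float(min(w,h)),1),"c100",np.round(np.array([cx,cy])+d*(q.max()-100),1)))
    return out
E
python3 - <<'E'
from h import *
f=grab("wrist");
for p in [(283,100),(376,125),(200,40),(450,100),(287,160),(364,180),(52,100)]: print(p,f["image"][p[1],p[0]],cv2.cvtColor(f["image"],cv2.COLOR_RGB2HSV)[p[1],p[0]])
for o in pans(f): print(o)
c=[(219,73),(223,158),(0,160),(0,76)]
for u,v in c:print(pt(f,u,v,8)[:2].round(1))
hsv=cv2.cvtColor(f["image"],cv2.COLOR_RGB2HSV)
print("fin", pt(f,137,95,70)[:2],pt(f,158,95,70)[:2],"tailblk",pt(f,77,95,89)[:2],pt(f,96,95,89)[:2])
E
```

```text
(283, 100) [206 197 189] [ 14  21 206]
(376, 125) [200 190 183] [ 12  22 200]
(200, 40) [186 181 165] [ 23  29 186]
(450, 100) [182 178 163] [ 24  27 182]
(287, 160) [127  87  57] [ 13 141 127]
(364, 180) [136  91  61] [ 12 141 136]
(52, 100) [172 129  88] [ 15 125 172]
('handle tip', array([ 432.9, -385.6]), 'dir', array([-0.96 ,  0.279]), 'len,w', 60.7, 9.6, 'c100', array([ 528.9, -413.6]))
('handle tip', array([ 481.5, -306.5]), 'dir', array([-0.999, -0.051]), 'len,w', 26.0, 8.8, 'c100', array([ 581.4, -301.4]))
('handle tip', array([489.8,  -3.6]), 'dir', array([-1.   , -0.023]), 'len,w', 91.0, 73.2, 'c100', array([589.7,  -1.3]))
('handle tip', array([535.8, -46.7]), 'dir', array([-0.012,  1.   ]), 'len,w', 185.3, 91.6, 'c100', array([ 537. , -146.7]))
('handle tip', array([ 647.5, -212.5]), 'dir', array([-0.001,  1.   ]), 'len,w', 82.4, 20.1, 'c100', array([ 647.6, -312.5]))
[ 592.6 -220.7]
[ 489.9 -216.7]
[486.9  73.9]
[588.9  44.8]
fin [ 564.08699615 -152.96094414] [ 564.11616086 -174.796996  ] tailblk [ 563.02892093 -104.89666758] [ 563.05383567 -123.55070138]
```

```bash
sed -i 's/fl=((b-g)>-2)&(r-g>-2)&(r>120)/fl=((g-b)<12)\&(r-g>5)\&(r>90)/; s/hd=((hsv\[:,:,1\]>110)&(hsv\[:,:,0\]<14)&(r>70))/hd=((hsv[:,:,1]>100)\&(hsv[:,:,0]<16)\&(r>40))/; s/if cv2.contourArea(c)<120: continue/if not 120<cv2.contourArea(c)<4000: continue/' h.py
sed -i "s/        d=np.array/        d=np.array/; s/if d\[0\]>0:d=-d/if d[0]>0:d=-d\n        if min(w,h)>16: continue/" h.py
python3 - <<'E'
from h import *
f=grab("wrist")
for o in pans(f): print(o)
E
```

```text
('floor', array([ 526.1, -412.9]), 'rad', 44.5, 'rEq', 41.2)
('floor', array([ 556. , -299.6]), 'rad', 55.3, 'rEq', 54.3)
('handle tip', array([ 432.9, -385.8]), 'dir', array([-0.961,  0.277]), 'len,w', 60.2, 10.3, 'c100', array([ 529. , -413.5]))
('handle tip', array([ 457.3, -308.2]), 'dir', array([-0.998, -0.066]), 'len,w', 50.3, 9.2, 'c100', array([ 557. , -301.6]))
```

Request:
carry_out(
  rows=[
    [1.1, 10, -36, 0, 0, 0.017],
    [1.1, 10, -36, 0, 0, 0.017],
    [1.1, 10, -36, 0, 0, 0.016],
    [1.2, 10, -36, 0, 0, 0.016],
    [0, 0, -18, 0, 0, 0],
    [0, 0, -18, 0, 0, 0],
    [0, 0, -18, 0, 0, 0],
    [0, 0, -18, 0, 0, 0],
  ],
)

```text
time: 1.95
tool_pos: [470.2, -308.8, 26.9]
tool_rot: [-3.14, -0.108, 0.0]
force: [-0.0, -1.4, -0.0]
gripper_width: 0.501
grasp_force: 0.0
```

Request:
carry_out(
  rows=[
    [0, 0, 0, 0, 0, 0],
    [0, 0, 0, 0, 0, 0],
    [0, 0, 0, 0, 0, 0],
    [0, 0, 0, 0, 0, 0],
    [0, 0, 0, 0, 0, 0],
    [0, 0, 0, 0, 0, 0],
  ],
  claw=-1,
)

```text
time: 2.55
tool_pos: [471.2, -308.3, 28.2]
tool_rot: [3.139, 0.108, 0.001]
force: [-2.2, 0.1, 4.0]
gripper_width: 0.1
grasp_force: 50.0
```

Request:
carry_out(
  rows=[
    [0, 0, 10, 0, 0, 0],
    [0, 0, 10, 0, 0, 0],
    [0, 0, 20, 0, 0, 0],
    [0, 0, 30, 0, 0, 0],
    [0, 0, 30, 0, 0, 0],
    [0, 0, 30, 0, 0, 0],
    [0, 0, 0, 0, 0, 0],
    [0, 0, 0, 0, 0, 0],
  ],
)

```text
time: 3.35
tool_pos: [471.1, -308.1, 158.3]
tool_rot: [3.139, 0.108, 0.001]
force: [0.1, -0.3, -2.3]
gripper_width: 0.102
grasp_force: 50.0
```

```bash
python3 - <<'E'
from h import *
f=grab("wrist","w2");s=f["s"];print(s["time"],s["tool_pos"],s["tool_rot"],s["gripper_width"],s["grasp_force"],s["force"],s["wrist_torque"])
for o in pans(f,s["tool_pos"][2]-26): print(o)
E
```

```text
3.35 [ 471.07753514 -308.10880619  158.3214435 ] [3.13892771e+00 1.08112538e-01 1.45992199e-03] 0.1017111910152567 49.95799720287323 [ 0.08728636 -0.34552749 -2.2591646 ] [-0.00341923  0.1752522   0.00413069]
('floor', array([ 554.4, -303.1]), 'rad', 46.0, 'rEq', 45.5)
('floor', array([ 545.8, -350.8]), 'rad', 58.9, 'rEq', 41.8)
('floor', array([ 553.8, -261.9]), 'rad', 47.6, 'rEq', 25.4)
('handle tip', array([ 473.7, -309.2]), 'dir', array([-0.997, -0.077]), 'len,w', 35.4, 9.1, 'c100', array([ 573.4, -301.5]))
('handle tip', array([ 487.6, -345.9]), 'dir', array([-0.957,  0.289]), 'len,w', 31.4, 5.5, 'c100', array([ 583.4, -374.8]))
('handle tip', array([ 553.1, -247.2]), 'dir', array([-0.028,  1.   ]), 'len,w', 11.2, 10.2, 'c100', array([ 555.8, -347.2]))
('handle tip', array([ 559.9, -171.8]), 'dir', array([-0.012,  1.   ]), 'len,w', 88.0, 8.4, 'c100', array([ 561.2, -271.8]))
```

View pics/w2.png

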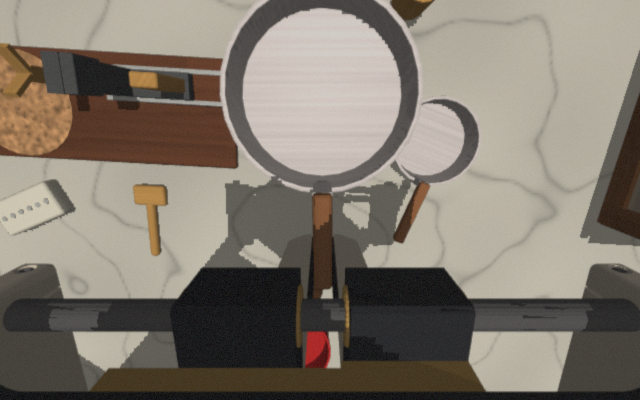

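Pan_a is held level, with its floor centred at (320,92). Next I'll take the cork centre and keeper yaw from the saved wrist frame and the scene camera.

```bash
cat > k.py <<'E'
from h import *
def cork(f,img,roi=None):
    hsv=cv2.cvtColor(img,cv2.COLOR_BGR2HSV); b,g,r=[img[:,:,k].astype(int) for k in range(3)]
    res=[]
    for nm,m,z in (("cork",(hsv[:,:,0]>9)&(hsv[:,:,0]<22)&(hsv[:,:,1]>90)&(r>115),8),("board",(hsv[:,:,1]>85)&(hsv[:,:,0]<14)&(r<115)&(r>40),8)):
        m=m.astype(np.uint8)*255
        if roi: k=np.zeros_like(m);x0,y0,x1,y1=roi;k[y0:y1,x0:x1]=m[y0:y1,x0:x1];m=k
        m=cv2.morphologyEx(m,cv2.MORPH_CLOSE,np.ones((5,5)))
        c=max(cv2.findContours(m,cv2.RETR_EXTERNAL,cv2.CHAIN_APPROX_NONE)[0],key=cv2.contourArea)
        p=pt(f,c[:,0,0],c[:,0,1],z)[:,:2].astype(np.float32); h=cv2.convexHull(p)
        mm=cv2.moments(h); res.append((nm,np.round([mm["m10"]/mm["m00"],mm["m01"]/mm["m00"]],1),"rEq",round((mm["m00"]/np.pi)**.5,1),"rect",np.round(cv2.minAreaRect(p)[0],1),np.round(cv2.minAreaRect(p)[1],1),round(cv2.minAreaRect(p)[2],2)))
    return res
E
python3 - <<'E'
from k import *
f=grab("wrist")
T=np.eye(4);T[:3,:3]=R.from_rotvec([-3.14148462e+00,-1.36291843e-03,2.07839371e-04]).as_matrix();T[:3,3]=[467.72138136,-346.99720291,243.57180518]
f["c2w"]=T@f["mount"]
for o in cork(f,cv2.imread("pics/w1.png"),(0,60,240,175)):print(o)
f=grab("scene")
for o in cork(f,cv2.imread("pics/scene0.png"),(245,195,400,285)):print(o)
E
```

```text
('cork', array([534.3,  -9.3]), 'rEq', 49.9, 'rect', array([533.8,  -8.6]), array([99.9, 97.5]), 32.13)
('board', array([ 535.5, -118.2]), 'rEq', 81.2, 'rect', array([ 535.6, -116.7]), array([102.5, 206.4]), 0.68)
('cork', array([536.2,  -7.7]), 'rEq', 48.1, 'rect', array([538.5,  -8.8]), array([95.9, 94.5]), 55.32)
('board', array([540.4, -47.2]), 'rEq', 106.6, 'rect', array([540.2, -46.8]), array([105.1, 342.8]), 0.6)
```

Request:
carry_out(
  rows=[
    [-2, 18, 15, 0, 0, 0],
    [-2, 18, 15, 0, 0, 0],
    [-2, 18, 15, 0, 0, 0],
    [-2, 18, 15, 0, 0, 0],
    [-2, 18, 15, 0, 0, 0],
    [-1, 18, 15, 0, 0, 0],
    [0, 0, 0, 0, 0, 0],
    [0, 0, 0, 0, 0, 0],
  ],
)

```text
time: 4.3
tool_pos: [459.9, -200.1, 246.8]
tool_rot: [-3.139, -0.109, 0.001]
force: [-0.0, 0.0, -1.7]
gripper_width: 0.104
grasp_force: 50.0
```

```bash
python3 - <<'E'
from k import *
f=grab("wrist","w3");s=f["s"];print(s["time"],s["tool_pos"],s["tool_rot"],s["gripper_width"])
for o in cork(f,cv2.imread("pics/w3.png"),(0,30,220,230)):print(o)
for o in pans(f,s["tool_pos"][2]-28): print(o)
i=cv2.imread("pics/w3.png")[:260,:400];cv2.imwrite("pics/w3c.png",cv2.resize(i,(800,520)))
E
```

```text
4.3 [ 459.90203404 -200.11264096  246.83145451] [-3.13942223e+00 -1.09073731e-01  1.35886422e-03] 0.10394513195428572
('cork', array([536.7, -11.1]), 'rEq', 51.2, 'rect', array([534.3,  -9.3]), array([98.8, 99.9]), 5.47)
('board', array([532.1,  28.4]), 'rEq', 76.9, 'rect', array([533.9,  28.2]), array([102.6, 190.5]), 0.76)
('floor', array([ 533.8, -300. ]), 'rad', 20.6, 'rEq', 18.2)
('floor', array([ 543.4, -195.1]), 'rad', 46.4, 'rEq', 45.9)
('floor', array([ 540.1, -229.6]), 'rad', 54.5, 'rEq', 32.3)
('floor', array([ 535.2, -161.6]), 'rad', 54.5, 'rEq', 32.5)
('handle tip', array([ 461.5, -201.3]), 'dir', array([-0.997, -0.078]), 'len,w', 36.4, 9.2, 'c100', array([ 561.2, -193.5]))
('handle tip', array([ 494.7, -271. ]), 'dir', array([-0.959,  0.283]), 'len,w', 24.2, 4.7, 'c100', array([ 590.6, -299.3]))
('handle tip', array([ 503.4, -349.8]), 'dir', array([-0.941, -0.34 ]), 'len,w', 25.7, 7.5, 'c100', array([ 597.4, -315.9]))
('handle tip', array([ 550.3, -151. ]), 'dir', array([-0.033, -0.999]), 'len,w', 6.4, 6.3, 'c100', array([553.6, -51.1]))
('handle tip', array([ 578. , -219.5]), 'dir', array([-0.07 ,  0.998]), 'len,w', 11.9, 6.9, 'c100', array([ 585. , -319.3]))
```

View pics/w3c.png

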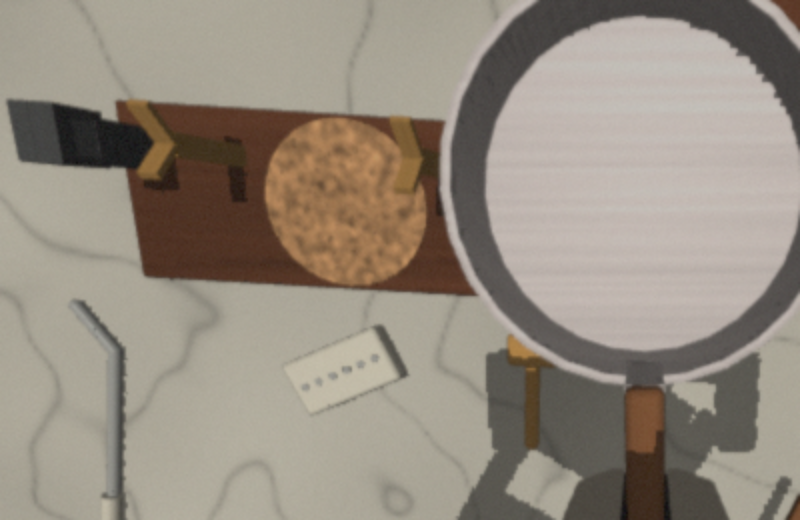

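The crop shows the cork clearly. Both wrist views agree on a centre near (534.5, -9.5) and a keeper yaw of +0.012. Carrying pan_a there now.

Request:
carry_out(
  rows=[
    [1.6, 16.8, -10, 0, 0, 0.0845],
    [1.6, 16.8, -10, 0, 0, 0.0845],
    [1.6, 16.8, -10, 0, 0, 0.0845],
    [1.6, 16.8, -10, 0, 0, 0.0845],
    [1.6, 16.8, -10, 0, 0, 0.0845],
    [1.6, 16.8, -10, 0, 0, 0.0845],
    [1.5, 16.8, -10, 0, 0, 0.0845],
    [1.5, 16.9, -10, 0, 0, 0.084],
  ],
)

```text
time: 5.15
tool_pos: [472.4, -65.6, 166.1]
tool_rot: [-2.924, -1.146, 0.002]
force: [0.5, 0.3, -0.5]
gripper_width: 0.096
grasp_force: 50.0
```

Request:
carry_out(
  rows=[
    [0, 0, -20, 0, 0, 0],
    [0, 0, -20, 0, 0, 0],
    [0, 0, 0, 0, 0, 0],
    [0, 0, 0, 0, 0, 0],
  ],
)

```text
time: 5.55
tool_pos: [472.5, -66.0, 127.3]
tool_rot: [-2.926, -1.141, 0.002]
force: [0.3, -0.2, -0.3]
gripper_width: 0.101
grasp_force: 50.0
```

```bash
python3 - <<'E'
from k import *
f=grab("wrist","w4");s=f["s"];print(s["time"],s["tool_pos"],s["tool_rot"],2*np.arctan2(s["tool_rot"][1],s["tool_rot"][0]),s["gripper_width"])
for o in pans(f,s["tool_pos"][2]-28): print(o)
E
```

```text
5.55 [472.49506928 -66.03764019 127.27885054] [-2.92615417e+00 -1.14113071e+00  1.93580374e-03] -5.539514342870621 0.10124866860251126
('floor', array([533.5,  -9.4]), 'rad', 46.7, 'rEq', 45.9)
('floor', array([551.7, -38.7]), 'rad', 55.5, 'rEq', 32.4)
('floor', array([510.4,  30.2]), 'rad', 43.0, 'rEq', 21.1)
('handle tip', array([473.4, -65.7]), 'dir', array([-0.741, -0.671]), 'len,w', 36.4, 9.7, 'c100', array([547.6,   1.5]))
('handle tip', array([ 555.9, -117.4]), 'dir', array([-0.002, -1.   ]), 'len,w', 22.9, 5.0, 'c100', array([556.1, -17.4]))
```

View pics/w4.png

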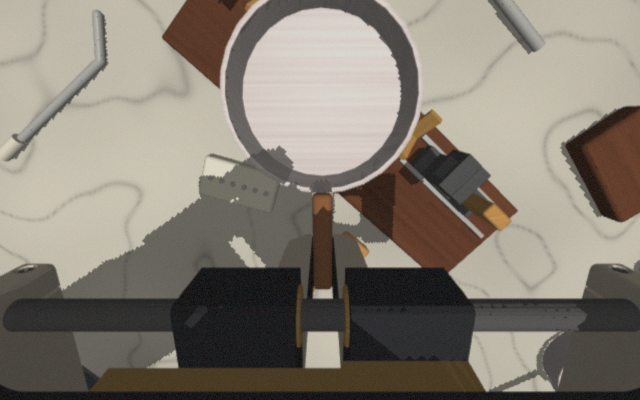

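Pan_a is centred over the cork, within 1 mm. Lowering.

Request:
carry_out(
  rows=[
    [0.5, 0, -20, 0, 0, 0],
    [0.5, 0, -20, 0, 0, 0],
    [0, 0, -20, 0, 0, 0],
    [0, 0, -15, 0, 0, 0],
    [0, 0, -6, 0, 0, 0],
    [0, 0, -5, 0, 0, 0],
    [0, 0, -3, 0, 0, 0],
    [0, 0, -1, 0, 0, 0],
  ],
)

```text
time: 6.4
tool_pos: [474.0, -65.7, 38.0]
tool_rot: [2.926, 1.142, 0.001]
force: [0.0, -0.3, -0.9]
gripper_width: 0.097
grasp_force: 50.0
```

Request:
carry_out(
  rows=[
    [0, 0, -0.5, 0, 0, 0],
    [0, 0, -0.5, 0, 0, 0],
    [0, 0, 0, 0, 0, 0],
  ],
)

```text
time: 6.7
tool_pos: [473.8, -65.6, 36.9]
tool_rot: [2.926, 1.142, 0.001]
force: [0.4, -0.5, -0.3]
gripper_width: 0.101
grasp_force: 50.0
```

Request:
carry_out(
  rows=[
    [0, 0, -0.5, 0, 0, 0],
    [0, 0, -0.5, 0, 0, 0],
    [0, 0, 0, 0, 0, 0],
  ],
)

```text
time: 7.0
tool_pos: [473.7, -65.8, 36.0]
tool_rot: [2.926, 1.142, -0.0]
force: [-2.6, -1.6, 7.1]
gripper_width: 0.101
grasp_force: 50.0
```

Request:
carry_out(
  rows=[
    [0, 0, 0, 0, 0, 0],
    [0, 0, 0, 0, 0, 0],
    [0, 0, 0, 0, 0, 0],
    [0, 0, 0, 0, 0, 0],
  ],
  claw=-0.4,
)

```text
time: 7.4
tool_pos: [473.7, -65.5, 35.6]
tool_rot: [-2.926, -1.142, -0.0]
force: [-0.0, -0.7, -0.1]
gripper_width: 0.297
grasp_force: 0.0
```

Request:
carry_out(
  rows=[
    [0, 0, 15, 0, 0, 0],
    [0, 0, 25, 0, 0, 0],
    [0, 0, 40, 0, 0, 0],
    [0, 0, 40, 0, 0, 0],
    [0, 0, 40, 0, 0, 0],
    [0, 0, 30, 0, 0, -0.08],
    [0, 0, 0, 0, 0, -0.08],
    [0, 0, 0, 0, 0, -0.08],
  ],
)

```text
time: 8.2
tool_pos: [473.9, -65.6, 226.6]
tool_rot: [3.043, 0.779, 0.003]
force: [-0.4, -0.3, 0.1]
gripper_width: 0.3
grasp_force: 0.0
```

```bash
python3 - <<'E'
from k import *
f=grab("wrist","w5");s=f["s"];print(s["time"],s["tool_pos"],s["tool_rot"],s["gripper_width"])
for o in pans(f,8): print(o)
E
```

```text
8.2 [473.92952043 -65.63150645 226.60078626] [3.04264954e+00 7.78589110e-01 2.78064619e-03] 0.30029432873394574
('floor', array([ 545.7, -411.1]), 'rad', 34.0, 'rEq', 22.7)
('floor', array([535.3,  -7.3]), 'rad', 56.3, 'rEq', 55.5)
('handle tip', array([449.3, 260.5]), 'dir', array([-0.987, -0.162]), 'len,w', 47.8, 14.5, 'c100', array([548. , 276.6]))
```

Request:
carry_out(
  rows=[
    [-3.3, -40.5, -3, 0, 0, -0.098],
    [-3.3, -40.5, -3, 0, 0, -0.098],
    [-3.3, -40.5, -3, 0, 0, -0.098],
    [-3.3, -40.5, -3, 0, 0, -0.098],
    [-3.3, -40.5, -3, 0, 0, -0.098],
    [-3.3, -40.5, -3, 0, 0, -0.098],
    [-3.3, -40.5, -3, 0, 0, -0.098],
    [-3.4, -40.7, -3, 0, 0, -0.097],
  ],
  claw=-0.3,
)

```text
time: 9.05
tool_pos: [446.7, -391.4, 201.2]
tool_rot: [-3.11, 0.44, 0.0]
force: [0.6, -0.2, -0.8]
gripper_width: 0.351
grasp_force: 0.0
```

Request:
carry_out(
  rows=[
    [0, 0, 0, 0, 0, 0],
    [0, 0, 0, 0, 0, 0],
  ],
)

```text
time: 9.25
tool_pos: [446.7, -389.9, 201.0]
tool_rot: [-3.11, 0.435, 0.001]
force: [-0.6, -0.9, -0.2]
gripper_width: 0.348
grasp_force: 0.0
```

```bash
python3 - <<'E'
from k import *
f=grab("wrist","w6");s=f["s"];print(s["time"],s["tool_pos"],s["tool_rot"],2*np.arctan(s["tool_rot"][1]/s["tool_rot"][0]),s["gripper_width"])
for o in pans(f): print(o)
E
```

```text
9.25 [ 446.7365087  -389.90567727  200.96450586] [-3.11038145e+00  4.35097624e-01  1.42269329e-03] -0.2779675079332077 0.34821853449584317
('floor', array([521.4, -12.8]), 'rad', 30.7, 'rEq', 16.9)
('floor', array([ 527.8, -413.9]), 'rad', 45.2, 'rEq', 44.4)
('handle tip', array([ 432.8, -386.1]), 'dir', array([-0.96 ,  0.278]), 'len,w', 60.3, 8.5, 'c100', array([ 528.9, -414. ]))
```

Request:
carry_out(
  rows=[
    [0.5, 0, -35, 0, 0, 0],
    [0, 0, -35, 0, 0, 0],
    [0, 0, -35, 0, 0, 0],
    [0, 0, -30, 0, 0, 0],
    [0, 0, -20, 0, 0, 0],
    [0, 0, -12, 0, 0, 0],
    [0, 0, -5, 0, 0, 0],
    [0, 0, -2, 0, 0, 0],
  ],
)

```text
time: 10.1
tool_pos: [448.1, -389.5, 28.0]
tool_rot: [3.111, -0.435, 0.001]
force: [-0.0, -0.5, 0.7]
gripper_width: 0.349
grasp_force: 0.0
```

Request:
carry_out(
  rows=[
    [0, 0, 0, 0, 0, 0],
    [0, 0, 0, 0, 0, 0],
    [0, 0, 0, 0, 0, 0],
    [0, 0, 0, 0, 0, 0],
    [0, 0, 0, 0, 0, 0],
  ],
  claw=-1,
)

```text
time: 10.6
tool_pos: [447.7, -389.9, 28.0]
tool_rot: [3.111, -0.436, 0.0]
force: [-1.1, 1.2, 3.3]
gripper_width: 0.101
grasp_force: 50.0
```

Request:
carry_out(
  rows=[
    [0, 0, 10, 0, 0, 0],
    [0, 0, 20, 0, 0, 0],
    [0, 0, 40, 0, 0, 0],
    [0, 0, 40, 0, 0, 0],
    [0, 0, 40, 0, 0, 0],
    [0, 0, 20, 0, 0, 0],
    [0, 0, 0, 0, 0, 0],
    [0, 0, 0, 0, 0, 0],
  ],
)

```text
time: 11.4
tool_pos: [447.3, -389.5, 197.2]
tool_rot: [-3.111, 0.436, 0.001]
force: [-0.5, -0.6, -1.5]
gripper_width: 0.103
grasp_force: 50.0
```

```bash
python3 - <<'E'
from k import *
f=grab("wrist","w7");s=f["s"];print(s["time"],s["tool_pos"],s["tool_rot"],2*np.arctan(s["tool_rot"][1]/s["tool_rot"][0]),s["gripper_width"])
for o in pans(f,s["tool_pos"][2]-27.5): print(o)
E
```

```text
11.4 [ 447.33134643 -389.5145521   197.21183396] [-3.11087411e+00  4.36384859e-01  6.14424826e-04] -0.2787356986915165 0.10313532451306552
('floor', array([ 519.8, -203.2]), 'rad', 14.6, 'rEq', 7.8)
('floor', array([ 524.6, -413.2]), 'rad', 36.4, 'rEq', 35.4)
('floor', array([ 526.9, -413.8]), 'rad', 47.5, 'rEq', 47.1)
('handle tip', array([ 449.1, -391.9]), 'dir', array([-0.959,  0.283]), 'len,w', 43.2, 9.6, 'c100', array([ 545. , -420.1]))
('handle tip', array([ 574.2, -361.2]), 'dir', array([-0.275, -0.962]), 'len,w', 39.1, 12.2, 'c100', array([ 601.6, -265.1]))
```

Request:
carry_out(
  rows=[
    [0.8, 45, -3, 0, 0, 0.067],
    [0.8, 45, -3, 0, 0, 0.067],
    [0.8, 45, -3, 0, 0, 0.067],
    [0.8, 45, -3, 0, 0, 0.067],
    [0.8, 45, -3, 0, 0, 0.067],
    [0.8, 45, -3, 0, 0, 0.067],
    [0.9, 45, -3, 0, 0, 0.067],
    [0.9, 45, -3, 0, 0, 0.066],
  ],
)

```text
time: 12.25
tool_pos: [453.1, -28.0, 172.2]
tool_rot: [-3.115, -0.405, 0.004]
force: [1.8, 0.2, -0.4]
gripper_width: 0.105
grasp_force: 50.0
```

Request:
carry_out(
  rows=[
    [0, 0, -20, 0, 0, 0],
    [0, 0, 0, 0, 0, 0],
    [0, 0, 0, 0, 0, 0],
  ],
)

```text
time: 12.55
tool_pos: [453.7, -30.1, 153.0]
tool_rot: [-3.115, -0.401, 0.004]
force: [0.4, -0.4, -0.8]
gripper_width: 0.103
grasp_force: 50.0
```

```bash
python3 - <<'E'
from k import *
f=grab("wrist","w8");s=f["s"];print(s["time"],s["tool_pos"],s["tool_rot"],2*np.arctan(s["tool_rot"][1]/s["tool_rot"][0]),s["gripper_width"])
for o in pans(f,s["tool_pos"][2]-28): print(o)
E
```

```text
12.55 [453.71338491 -30.06745576 152.9876552 ] [-3.11534214 -0.40053042  0.00351901] 0.2557312696503194 0.10295623232722567
('floor', array([531.8, -10.5]), 'rad', 36.6, 'rEq', 35.9)
('floor', array([533.5, -10.1]), 'rad', 47.8, 'rEq', 47.2)
('handle tip', array([455.3, -30.9]), 'dir', array([-0.969, -0.245]), 'len,w', 43.3, 9.7, 'c100', array([552.3,  -6.4]))
('handle tip', array([491.8, -47.5]), 'dir', array([-0.736, -0.677]), 'len,w', 17.9, 4.9, 'c100', array([565.3,  20.3]))
('handle tip', array([ 553. , -107.2]), 'dir', array([-0.031, -1.   ]), 'len,w', 22.7, 5.0, 'c100', array([556.2,  -7.2]))
('handle tip', array([539.6, -49.3]), 'dir', array([-0.843,  0.537]), 'len,w', 21.9, 12.5, 'c100', array([ 623.9, -103. ]))
('handle tip', array([549.2,  24.9]), 'dir', array([-0.847,  0.531]), 'len,w', 7.1, 5.1, 'c100', array([633.9, -28.3]))
```

View pics/w8.png

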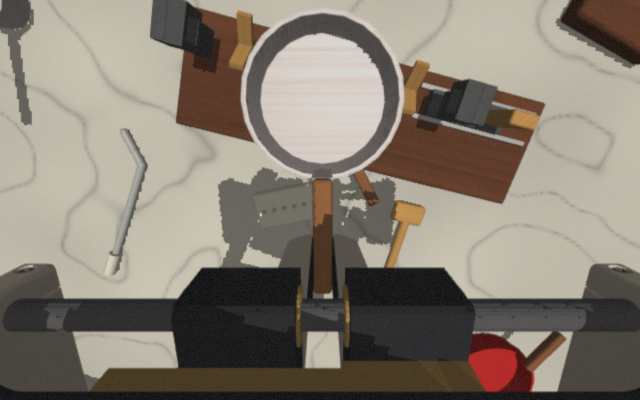

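Pan_b is centred over the hidden pan_a, whose handle shows at (366,187). Lowering.

Request:
carry_out(
  rows=[
    [0.5, 0.5, -30, 0, 0, 0],
    [0.5, 0, -30, 0, 0, 0],
    [0, 0, -22, 0, 0, 0],
    [0, 0, -10, 0, 0, 0],
    [0, 0, -7, 0, 0, 0],
    [0, 0, -5, 0, 0, 0],
    [0, 0, -3, 0, 0, 0],
    [0, 0, -2, 0, 0, 0],
  ],
)

```text
time: 13.4
tool_pos: [455.6, -29.4, 45.0]
tool_rot: [3.116, 0.401, 0.001]
force: [1.8, 0.0, -0.4]
gripper_width: 0.101
grasp_force: 50.0
```

Request:
carry_out(
  rows=[
    [0, 0, -1, 0, 0, 0],
    [0, 0, -1, 0, 0, 0],
    [0, 0, -0.5, 0, 0, 0],
    [0, 0, 0, 0, 0, 0],
  ],
)

```text
time: 13.8
tool_pos: [455.3, -29.3, 42.2]
tool_rot: [3.116, 0.402, 0.0]
force: [-0.4, -0.0, -1.1]
gripper_width: 0.1
grasp_force: 50.0
```

Request:
carry_out(
  rows=[
    [0, 0, -0.6, 0, 0, 0],
    [0, 0, -0.6, 0, 0, 0],
    [0, 0, 0, 0, 0, 0],
  ],
)

```text
time: 14.1
tool_pos: [455.2, -29.3, 41.0]
tool_rot: [3.116, 0.402, -0.0]
force: [-1.3, -0.4, 3.2]
gripper_width: 0.102
grasp_force: 50.0
```

Request:
carry_out(
  rows=[
    [0, 0, 0, 0, 0, 0],
    [0, 0, 0, 0, 0, 0],
    [0, 0, 0, 0, 0, 0],
    [0, 0, 0, 0, 0, 0],
  ],
  claw=-0.4,
)

```text
time: 14.5
tool_pos: [455.3, -29.3, 40.9]
tool_rot: [3.116, 0.401, 0.0]
force: [-0.0, 0.0, 0.2]
gripper_width: 0.297
grasp_force: 0.0
```

Request:
carry_out(
  rows=[
    [0, 0, 15, 0, 0, 0],
    [0, 0, 25, 0, 0, 0],
    [0, 0, 40, 0, 0, 0],
    [0, 0, 40, 0, 0, 0],
    [0, 20, 40, 0, 0, 0],
    [0, 40, 20, 0, 0, -0.03],
    [0, 40, 0, 0, 0, -0.03],
    [0, 40, 0, 0, 0, -0.03],
  ],
)

```text
time: 15.3
tool_pos: [455.3, 112.1, 221.8]
tool_rot: [-3.131, -0.258, -0.003]
force: [1.1, 0.2, -1.0]
gripper_width: 0.298
grasp_force: 0.0
```

```bash
python3 - <<'E'
from k import *
f=grab("wrist","w9");s=f["s"];print(s["time"],s["tool_pos"],s["tool_rot"],2*np.arctan(s["tool_rot"][1]/s["tool_rot"][0]),s["gripper_width"])
for z in (8,13,0):
  print(z)
  for o in pans(f,z): print(o)
E
```

```text
15.3 [455.28963164 112.13435191 221.77528216] [-3.13085812e+00 -2.58006172e-01 -2.87135793e-03] 0.1644434148267224 0.29751369948474937
8
('floor', array([536.2, -17.2]), 'rad', 56.1, 'rEq', 55.2)
('floor', array([546.5, 293.2]), 'rad', 22.9, 'rEq', 21.6)
('floor', array([524.4, 378.7]), 'rad', 33.9, 'rEq', 32.8)
('handle tip', array([ 574.8, -171.9]), 'dir', array([-0.016, -1.   ]), 'len,w', 21.9, 11.0, 'c100', array([576.4, -72. ]))
('handle tip', array([430.2, 343.6]), 'dir', array([-0.986, -0.166]), 'len,w', 68.5, 12.7, 'c100', array([528.9, 360.2]))
('handle tip', array([575.6, -89.7]), 'dir', array([-0.013,  1.   ]), 'len,w', 38.1, 8.1, 'c100', array([ 576.9, -189.7]))
('handle tip', array([449.8, 265.9]), 'dir', array([-0.986, -0.164]), 'len,w', 78.3, 10.7, 'c100', array([548.5, 282.4]))
('handle tip', array([561.5,  50.9]), 'dir', array([-0.703,  0.711]), 'len,w', 30.2, 13.6, 'c100', array([631.8, -20.1]))
13
('floor', array([536.1, -15.4]), 'rad', 55.4, 'rEq', 54.5)
('floor', array([546.3, 290.9]), 'rad', 22.6, 'rEq', 21.3)
('floor', array([524.5, 375.3]), 'rad', 33.4, 'rEq',
[... 709 characters left out ...]
), 'rad', 23.4, 'rEq', 22.1)
('floor', array([524.3, 384.1]), 'rad', 34.6, 'rEq', 33.5)
('handle tip', array([ 575.9, -179.1]), 'dir', array([-0.016, -1.   ]), 'len,w', 22.4, 11.3, 'c100', array([577.5, -79.1]))
('handle tip', array([427.8, 349. ]), 'dir', array([-0.986, -0.166]), 'len,w', 70.2, 13.1, 'c100', array([526.4, 365.5]))
('handle tip', array([576.7, -94.8]), 'dir', array([-0.013,  1.   ]), 'len,w', 39.1, 8.3, 'c100', array([ 578. , -194.8]))
('handle tip', array([447.9, 269.4]), 'dir', array([-0.986, -0.164]), 'len,w', 80.2, 11.0, 'c100', array([546.5, 285.8]))
('handle tip', array([562.3,  49.2]), 'dir', array([-0.703,  0.711]), 'len,w', 30.9, 14.0, 'c100', array([632.6, -21.9]))
```

View pics/w9.png

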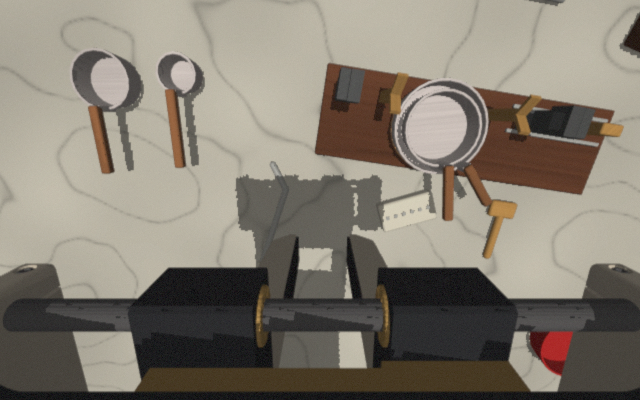

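Pan_b sits inside pan_a, with both handles clear at (448,193) and (478,187). Pan_c has shifted since the first picture, so I'll look again from above it.

Request:
carry_out(
  rows=[
    [-1.8, 40, -3, 0, 0, 0],
    [-1.8, 40, -3, 0, 0, 0],
    [-1.8, 40, -3, 0, 0, 0],
    [-1.8, 40, -3, 0, 0, 0],
    [-1.8, 40, -3, 0, 0, 0],
    [-1.8, 40, -3, 0, 0, 0],
    [-1.8, 0, -3, 0, 0, 0],
    [0, 0, 0, 0, 0, 0],
  ],
  claw=-0.3,
)

```text
time: 16.15
tool_pos: [442.0, 350.8, 199.1]
tool_rot: [3.13, 0.263, -0.002]
force: [-0.2, -0.6, 0.1]
gripper_width: 0.347
grasp_force: 0.0
```

```bash
python3 - <<'E'
from k import *
f=grab("wrist","w10");s=f["s"];print(s["time"],s["tool_pos"],s["tool_rot"],2*np.arctan(s["tool_rot"][1]/s["tool_rot"][0]),s["gripper_width"])
for o in pans(f,0): print(o)
E
```

```text
16.15 [441.9699681  350.79968437 199.10137167] [ 3.12965671e+00  2.63235619e-01 -2.07239306e-03] 0.16782510706196274 0.34719927676687734
('floor', array([547.1, 287.3]), 'rad', 23.3, 'rEq', 19.3)
('floor', array([526.8, 368.9]), 'rad', 34.4, 'rEq', 33.0)
('handle tip', array([427.1, 351.4]), 'dir', array([-0.986, -0.167]), 'len,w', 70.8, 8.4, 'c100', array([525.6, 368.1]))
('handle tip', array([447.3, 271.5]), 'dir', array([-0.986, -0.166]), 'len,w', 80.6, 9.7, 'c100', array([545.9, 288.1]))
```

Request:
carry_out(
  rows=[
    [0, 3, -35, 0, 0, 0],
    [0, 0, -35, 0, 0, 0],
    [0, 0, -35, 0, 0, 0],
    [0, 0, -28, 0, 0, 0],
    [0, 0, -20, 0, 0, 0],
    [0, 0, -11, 0, 0, 0],
    [0, 0, -5, 0, 0, 0],
    [0, 0, -2, 0, 0, 0],
  ],
)

```text
time: 17.0
tool_pos: [443.1, 353.4, 29.3]
tool_rot: [-3.131, -0.26, -0.001]
force: [-0.5, 1.0, 0.1]
gripper_width: 0.348
grasp_force: 0.0
```

Request:
carry_out(
  rows=[
    [0, 0, 0, 0, 0, 0],
    [0, 0, 0, 0, 0, 0],
    [0, 0, 0, 0, 0, 0],
    [0, 0, 0, 0, 0, 0],
    [0, 0, 0, 0, 0, 0],
  ],
  claw=-1,
)

```text
time: 17.5
tool_pos: [442.7, 353.8, 29.2]
tool_rot: [-3.131, -0.261, -0.0]
force: [-0.5, 0.6, 0.3]
gripper_width: 0.098
grasp_force: 50.0
```

Request:
carry_out(
  rows=[
    [0, 0, 10, 0, 0, 0],
    [0, 0, 20, 0, 0, 0],
    [0, 0, 40, 0, 0, 0],
    [0, 0, 40, 0, 0, 0],
    [0, 0, 40, 0, 0, 0],
    [0, 0, 20, 0, 0, 0],
    [0, 0, 0, 0, 0, 0],
    [0, 0, 0, 0, 0, 0],
  ],
)

```text
time: 18.3
tool_pos: [442.3, 353.5, 198.6]
tool_rot: [3.131, 0.261, -0.0]
force: [0.3, 0.3, -2.1]
gripper_width: 0.099
grasp_force: 50.0
```

```bash
python3 - <<'E'
from k import *
f=grab("wrist","w11");s=f["s"];print(s["time"],s["tool_pos"],s["tool_rot"],2*np.arctan(s["tool_rot"][1]/s["tool_rot"][0]),s["gripper_width"])
for o in pans(f,s["tool_pos"][2]-27.5): print(o)
E
```

```text
18.3 [442.30237934 353.49552615 198.59305247] [ 3.13058542e+00  2.60989948e-01 -4.92802980e-04] 0.16635087668743817 0.09899478661648893
('floor', array([523.4, 366.5]), 'rad', 26.1, 'rEq', 25.8)
('floor', array([525.4, 362.9]), 'rad', 43.4, 'rEq', 37.3)
('handle tip', array([444.1, 352.6]), 'dir', array([-0.985, -0.174]), 'len,w', 54.6, 9.2, 'c100', array([542.6, 370. ]))
('handle tip', array([485., 322.]), 'dir', array([-0.985, -0.173]), 'len,w', 36.9, 4.6, 'c100', array([583.5, 339.3]))
```

Request:
carry_out(
  rows=[
    [1.6, -42.9, -3, 0, 0, -0.05],
    [1.6, -42.9, -3, 0, 0, -0.05],
    [1.6, -42.9, -3, 0, 0, -0.05],
    [1.6, -42.9, -3, 0, 0, -0.05],
    [1.6, -42.9, -3, 0, 0, -0.05],
    [1.6, -42.9, -3, 0, 0, -0.05],
    [1.5, -42.9, -3, 0, 0, -0.05],
    [1.5, -42.9, -3, 0, 0, -0.048],
  ],
)

```text
time: 19.15
tool_pos: [454.2, 8.9, 173.5]
tool_rot: [3.12, -0.366, -0.004]
force: [1.3, 0.5, -0.2]
gripper_width: 0.105
grasp_force: 50.0
```

Request:
carry_out(
  rows=[
    [0, 0, -20, 0, 0, 0],
    [0, 0, 0, 0, 0, 0],
    [0, 0, 0, 0, 0, 0],
  ],
)

```text
time: 19.45
tool_pos: [454.6, 10.9, 154.3]
tool_rot: [3.121, -0.363, -0.004]
force: [0.1, -0.2, -1.2]
gripper_width: 0.103
grasp_force: 50.0
```

```bash
python3 - <<'E'
from k import *
f=grab("wrist","w12");s=f["s"];print(s["time"],s["tool_pos"],s["tool_rot"],2*np.arctan(s["tool_rot"][1]/s["tool_rot"][0]),s["gripper_width"])
for o in pans(f,s["tool_pos"][2]-29): print(o)
for o in pans(f,13): print(o)
E
```

```text
19.45 [454.59591531  10.86339116 154.27112943] [ 3.12059869 -0.36251718 -0.00390888] -0.23130144980746598 0.10280434249042988
('floor', array([ 393.6, -182.2]), 'rad', 15.1, 'rEq', 9.4)
('floor', array([541.1, 177.7]), 'rad', 14.1, 'rEq', 9.9)
('floor', array([535.8,  -9.2]), 'rad', 37.0, 'rEq', 36.1)
('handle tip', array([ 424.9, -153.3]), 'dir', array([-0.229, -0.974]), 'len,w', 38.5, 14.0, 'c100', array([447.7, -56. ]))
('handle tip', array([485.5, 139.7]), 'dir', array([-0.986, -0.164]), 'len,w', 42.8, 8.5, 'c100', array([584.1, 156.1]))
('handle tip', array([455.7,   8.7]), 'dir', array([-0.976,  0.218]), 'len,w', 55.2, 9.9, 'c100', array([553.3, -13.1]))
('handle tip', array([478.2, -23.1]), 'dir', array([-0.967, -0.254]), 'len,w', 30.2, 5.2, 'c100', array([574.9,   2.3]))
('handle tip', array([538.1, -51.1]), 'dir', array([-1.   ,  0.003]), 'len,w', 11.3, 5.2, 'c100', array([638.1, -51.4]))
('handle tip', array([547.5, -41.2]), 'dir', array([-0.815, -0.579]), 'len,w', 14.2, 13.1, 'c100', array([629. ,  16.8]))
('handle tip', array([553.6, -49.2]), 'dir', array([-0.026,  1.   ]
[... 507 characters left out ...]
 253.8]), 'dir', array([-0.986, -0.164]), 'len,w', 75.8, 15.1, 'c100', array([550.9, 270.3]))
('handle tip', array([439.3, -34.6]), 'dir', array([-0.967, -0.254]), 'len,w', 53.6, 9.3, 'c100', array([536. ,  -9.2]))
('handle tip', array([545.5, -84.1]), 'dir', array([-1.   ,  0.003]), 'len,w', 20.1, 9.3, 'c100', array([645.5, -84.4]))
('handle tip', array([572.9, -80.8]), 'dir', array([-0.026,  1.   ]), 'len,w', 28.3, 7.7, 'c100', array([ 575.4, -180.8]))
('handle tip', array([ 567., -172.]), 'dir', array([-0.229, -0.974]), 'len,w', 32.8, 7.1, 'c100', array([589.8, -74.7]))
('handle tip', array([650.2, 188.2]), 'dir', array([-0.229, -0.974]), 'len,w', 19.1, 9.7, 'c100', array([673. , 285.5]))
```

View pics/w12.png

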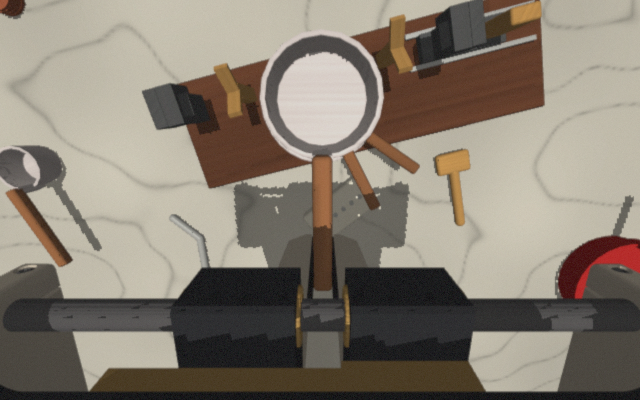

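Pan_c hangs over pan_b, whose centre from its handle is (536,-9). It's aligned, so I'm lowering it.

Request:
carry_out(
  rows=[
    [0.5, -0.5, -30, 0, 0, 0],
    [0, 0, -30, 0, 0, 0],
    [0, 0, -20, 0, 0, 0],
    [0, 0, -9, 0, 0, 0],
    [0, 0, -6, 0, 0, 0],
    [0, 0, -4, 0, 0, 0],
    [0, 0, -3, 0, 0, 0],
    [0, 0, -2, 0, 0, 0],
  ],
)

```text
time: 20.3
tool_pos: [456.1, 10.0, 51.3]
tool_rot: [-3.121, 0.363, -0.001]
force: [-0.6, -0.6, -0.6]
gripper_width: 0.1
grasp_force: 50.0
```

Request:
carry_out(
  rows=[
    [0, 0, -1, 0, 0, 0],
    [0, 0, -1, 0, 0, 0],
    [0, 0, -1, 0, 0, 0],
    [0, 0, 0, 0, 0, 0],
  ],
)

```text
time: 20.7
tool_pos: [455.8, 10.0, 48.0]
tool_rot: [-3.121, 0.363, -0.0]
force: [-0.3, -0.7, -0.3]
gripper_width: 0.101
grasp_force: 50.0
```

Request:
carry_out(
  rows=[
    [0, 0, -0.7, 0, 0, 0],
    [0, 0, -0.7, 0, 0, 0],
    [0, 0, 0, 0, 0, 0],
  ],
)

```text
time: 21.0
tool_pos: [455.6, 10.1, 46.6]
tool_rot: [-3.121, 0.363, 0.001]
force: [-3.3, 1.0, 5.1]
gripper_width: 0.1
grasp_force: 50.0
```

Request:
carry_out(
  rows=[
    [0, 0, 0, 0, 0, 0],
    [0, 0, 0, 0, 0, 0],
    [0, 0, 0, 0, 0, 0],
    [0, 0, 0, 0, 0, 0],
  ],
  claw=-0.4,
)

```text
time: 21.4
tool_pos: [455.8, 10.0, 46.5]
tool_rot: [3.121, -0.363, 0.0]
force: [0.4, -0.0, 0.4]
gripper_width: 0.298
grasp_force: 0.0
```

Request:
carry_out(
  rows=[
    [0, 0, 15, 0, 0, 0],
    [0, 0, 25, 0, 0, 0],
    [0, 0, 40, 0, 0, 0],
    [0, 0, 40, 0, 0, 0],
    [0, 40, 30, 0, 0, 0.08],
    [0, 40, 0, 0, 0, 0.08],
    [0, 40, 0, 0, 0, 0.08],
    [0, 40, 0, 0, 0, 0.08],
  ],
)

```text
time: 22.2
tool_pos: [455.6, 171.6, 196.9]
tool_rot: [-3.138, -0.143, -0.001]
force: [0.6, -0.2, -0.4]
gripper_width: 0.297
grasp_force: 0.0
```

Request:
carry_out(
  rows=[
    [0, 40, 0, 0, 0, 0.08],
    [3, 40, 0, 0, 0, 0],
    [3, 24, 0, 0, 0, 0],
    [0, 0, 0, 0, 0, 0],
    [0, 0, 0, 0, 0, 0],
  ],
  claw=-0.3,
)

```text
time: 22.7
tool_pos: [461.5, 273.9, 196.2]
tool_rot: [3.13, 0.265, -0.001]
force: [0.4, 0.3, -0.7]
gripper_width: 0.344
grasp_force: 0.0
```

```bash
python3 - <<'E'
from k import *
f=grab("wrist","w13");s=f["s"];print(s["time"],s["tool_pos"],s["tool_rot"],2*np.arctan(s["tool_rot"][1]/s["tool_rot"][0]),s["gripper_width"])
for o in pans(f,0): print(o)
E
```

```text
22.7 [461.45643919 273.89177277 196.21023836] [ 3.12996434e+00  2.65406814e-01 -9.58653233e-04] 0.16918622692435406 0.3440291425441808
('floor', array([544.9, -48.8]), 'rad', 54.9, 'rEq', 43.5)
('floor', array([545. , 287.2]), 'rad', 23.8, 'rEq', 22.8)
('handle tip', array([448.1, 270.6]), 'dir', array([-0.986, -0.165]), 'len,w', 79.8, 8.3, 'c100', array([546.8, 287.1]))
```

Request:
carry_out(
  rows=[
    [1, -0.5, -35, 0, 0, 0],
    [0, 0, -35, 0, 0, 0],
    [0, 0, -35, 0, 0, 0],
    [0, 0, -26, 0, 0, 0],
    [0, 0, -20, 0, 0, 0],
    [0, 0, -10, 0, 0, 0],
    [0, 0, -5, 0, 0, 0],
    [0, 0, -2, 0, 0, 0],
  ],
)

```text
time: 23.55
tool_pos: [463.1, 273.2, 28.9]
tool_rot: [-3.13, -0.263, -0.001]
force: [-0.1, -0.2, -0.6]
gripper_width: 0.351
grasp_force: 0.0
```

Request:
carry_out(
  rows=[
    [0, 0, 0, 0, 0, 0],
    [0, 0, 0, 0, 0, 0],
    [0, 0, 0, 0, 0, 0],
    [0, 0, 0, 0, 0, 0],
    [0, 0, 0, 0, 0, 0],
  ],
  claw=-1,
)

```text
time: 24.05
tool_pos: [462.8, 273.6, 28.8]
tool_rot: [-3.13, -0.264, -0.001]
force: [-1.4, 0.3, 1.0]
gripper_width: 0.098
grasp_force: 50.0
```

Request:
carry_out(
  rows=[
    [0, 0, 10, 0, 0, 0],
    [0, 0, 20, 0, 0, 0],
    [0, 0, 40, 0, 0, 0],
    [0, 0, 40, 0, 0, 0],
    [0, 0, 40, 0, 0, 0],
    [0, 0, 20, 0, 0, 0],
    [0, 0, 0, 0, 0, 0],
    [0, 0, 0, 0, 0, 0],
  ],
)

```text
time: 24.85
tool_pos: [462.5, 273.4, 198.4]
tool_rot: [-3.13, -0.264, -0.0]
force: [0.4, -0.3, -1.4]
gripper_width: 0.099
grasp_force: 50.0
```

```bash
python3 - <<'E'
from k import *
f=grab("wrist","w14");s=f["s"];print(s["time"],s["tool_pos"],s["tool_rot"],2*np.arctan(s["tool_rot"][1]/s["tool_rot"][0]),s["gripper_width"])
for o in pans(f,s["tool_pos"][2]-27.5): print(o)
E
```

```text
24.85 [462.45953841 273.37511548 198.41191134] [-3.13044751e+00 -2.64038101e-01 -1.24717531e-05] 0.16829199535639108 0.09886058459945862
('floor', array([538.9, 113. ]), 'rad', 28.6, 'rEq', 25.4)
('floor', array([537.4, 284.8]), 'rad', 16.0, 'rEq', 11.8)
('floor', array([546.3, 285.8]), 'rad', 24.7, 'rEq', 23.3)
('handle tip', array([464.3, 272.3]), 'dir', array([-0.985, -0.172]), 'len,w', 63.2, 9.5, 'c100', array([562.8, 289.5]))
```

Request:
carry_out(
  rows=[
    [1.4, -28.2, -3, 0, 0, -0.111],
    [1.4, -28.2, -3, 0, 0, -0.111],
    [1.4, -28.2, -3, 0, 0, -0.111],
    [1.4, -28.3, -3, 0, 0, -0.111],
    [1.4, -28.3, -3, 0, 0, -0.111],
    [1.4, -28.3, -3, 0, 0, -0.111],
    [1.5, -28.3, -3, 0, 0, -0.111],
    [1.5, -28.3, -3, 0, 0, -0.112],
  ],
)

```text
time: 25.7
tool_pos: [473.3, 46.3, 173.1]
tool_rot: [2.936, -1.114, -0.004]
force: [0.1, 0.4, -0.4]
gripper_width: 0.1
grasp_force: 50.0
```

Request:
carry_out(
  rows=[
    [0, 0, -15, 0, 0, 0],
    [0, 0, 0, 0, 0, 0],
    [0, 0, 0, 0, 0, 0],
  ],
)

```text
time: 26.0
tool_pos: [473.6, 47.6, 158.9]
tool_rot: [2.939, -1.107, -0.003]
force: [-0.0, -0.7, 0.5]
gripper_width: 0.103
grasp_force: 50.0
```

```bash
python3 - <<'E'
from k import *
f=grab("wrist","w15");s=f["s"];print(s["time"],s["tool_pos"],s["tool_rot"],2*np.arctan(s["tool_rot"][1]/s["tool_rot"][0]),s["gripper_width"])
for o in pans(f,s["tool_pos"][2]-29): print(o)
print()
for o in pans(f,18): print(o)
E
```

```text
26.0 [473.60423166  47.61380695 158.85029921] [ 2.93946217 -1.10669768 -0.00316022] -0.7201643263869538 0.10273628408520573
('floor', array([541.5, -17.9]), 'rad', 12.9, 'rEq', 7.5)
('floor', array([535.4,  -7.5]), 'rad', 34.5, 'rEq', 33.3)
('handle tip', array([582.7, 169.3]), 'dir', array([-0.539,  0.842]), 'len,w', 19.2, 4.9, 'c100', array([636.6,  85.1]))
('handle tip', array([598.8, 103.1]), 'dir', array([-0.534, -0.846]), 'len,w', 18.6, 13.1, 'c100', array([652.2, 187.7]))
('handle tip', array([479.7,   4.8]), 'dir', array([-0.973,  0.229]), 'len,w', 37.4, 5.2, 'c100', array([577.1, -18.1]))
('handle tip', array([479.7, -21.1]), 'dir', array([-0.969, -0.248]), 'len,w', 34.1, 5.3, 'c100', array([576.6,   3.7]))
('handle tip', array([539.1, -48.7]), 'dir', array([-1.   , -0.021]), 'len,w', 10.2, 5.0, 'c100', array([639.1, -46.6]))

('floor', array([548.1, -25.8]), 'rad', 20.5, 'rEq', 11.9)
('floor', array([538.2,  -9.3]), 'rad', 55.0, 'rEq', 53.0)
('handle tip', array([622.7, 302.8]), 'dir', array([-0.539,  0.842]), 'len,w', 34.0, 8.7, 'c100', array([676.7, 218.6]))
('handle tip', array([440.7,  11.9]), 'dir', array([-0.973,  0.229]), 'len,w', 66.2, 9.2, 'c100', array([538.1, -10.9]))
('handle tip', array([440.8, -33.8]), 'dir', array([-0.969, -0.248]), 'len,w', 60.2, 9.4, 'c100', array([537.7,  -9. ]))
('handle tip', array([545.8, -82.6]), 'dir', array([-1.   , -0.021]), 'len,w', 18.1, 8.9, 'c100', array([645.8, -80.4]))
```

View pics/w15.png

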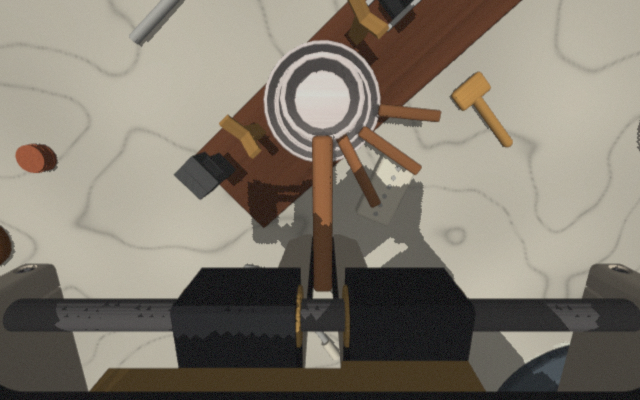

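All four pans line up, with the held pan_d rim at (322,98) concentric with the nest. Lowering it.

Request:
carry_out(
  rows=[
    [1, -1, -30, 0, 0, 0],
    [0, 0, -30, 0, 0, 0],
    [0, 0, -20, 0, 0, 0],
    [0, 0, -9, 0, 0, 0],
    [0, 0, -6, 0, 0, 0],
    [0, 0, -4, 0, 0, 0],
    [0, 0, -3, 0, 0, 0],
    [0, 0, -2, 0, 0, 0],
  ],
)

```text
time: 26.85
tool_pos: [475.5, 46.5, 55.9]
tool_rot: [-2.94, 1.107, -0.001]
force: [0.2, 0.9, -0.9]
gripper_width: 0.102
grasp_force: 50.0
```

Request:
carry_out(
  rows=[
    [0, 0, -1, 0, 0, 0],
    [0, 0, -1, 0, 0, 0],
    [0, 0, -1, 0, 0, 0],
    [0, 0, 0, 0, 0, 0],
  ],
)

```text
time: 27.25
tool_pos: [475.1, 46.4, 52.5]
tool_rot: [2.94, -1.108, 0.0]
force: [0.4, -0.3, -0.0]
gripper_width: 0.099
grasp_force: 50.0
```

Request:
carry_out(
  rows=[
    [0, 0, -0.7, 0, 0, 0],
    [0, 0, -0.5, 0, 0, 0],
    [0, 0, 0, 0, 0, 0],
  ],
)

```text
time: 27.55
tool_pos: [475.2, 46.5, 51.4]
tool_rot: [-2.94, 1.108, -0.0]
force: [-1.3, 0.6, 2.2]
gripper_width: 0.101
grasp_force: 50.0
```

Request:
carry_out(
  rows=[
    [0, 0, 0, 0, 0, 0],
    [0, 0, 0, 0, 0, 0],
    [0, 0, 0, 0, 0, 0],
    [0, 0, 0, 0, 0, 0],
  ],
  claw=-0.4,
)

```text
time: 27.95
tool_pos: [475.2, 46.4, 51.3]
tool_rot: [2.94, -1.108, 0.0]
force: [-0.3, -0.5, 0.0]
gripper_width: 0.296
grasp_force: 0.0
```

Request:
carry_out(
  rows=[
    [0, 0, 15, 0, 0, 0],
    [0, 0, 25, 0, 0, 0],
    [0, 0, 40, 0, 0, 0],
    [0, 0, 40, 0, 0, 0],
    [0, 0, 40, 0, 0, 0.12],
    [0, -20, 30, 0, 0, 0.12],
    [0, -20, 10, 0, 0, 0.12],
    [0, 0, 0, 0, 0, 0.12],
  ],
)

```text
time: 28.75
tool_pos: [475.9, 4.8, 253.2]
tool_rot: [3.119, -0.371, 0.006]
force: [0.3, -0.5, -0.7]
gripper_width: 0.301
grasp_force: 0.0
```

```bash
python3 - <<'E'
from k import *
f=grab("wrist","w16");s=f["s"];print(s["time"],s["tool_pos"],2*np.arctan(s["tool_rot"][1]/s["tool_rot"][0]),s["gripper_width"],s["joints"])
for z in (8,13,18,23):
  print(z)
  for o in pans(f,z): print(o)
E
```

```text
28.75 [475.88179823   4.83717838 253.24129441] -0.2370674743309697 0.301061481546933 [-8.74730961e-02  1.75577484e-01  1.79454037e+00 -4.21118401e-04
  1.16791672e+00  1.72055512e+00]
8
('floor', array([ 294.4, -285. ]), 'rad', 41.3, 'rEq', 31.6)
('floor', array([536. ,  -8.6]), 'rad', 56.1, 'rEq', 54.6)
('handle tip', array([438., -35.]), 'dir', array([-0.967, -0.255]), 'len,w', 61.9, 9.1, 'c100', array([534.7,  -9.5]))
('handle tip', array([439.1,  12.9]), 'dir', array([-0.973,  0.232]), 'len,w', 72.0, 8.4, 'c100', array([536.4, -10.3]))
13
('floor', array([ 297.5, -281.7]), 'rad', 40.8, 'rEq', 31.2)
('floor', array([536.1,  -8.7]), 'rad', 55.4, 'rEq', 53.9)
('handle tip', array([439.5, -34.7]), 'dir', array([-0.967, -0.255]), 'len,w', 61.1, 9.0, 'c100', array([536.2,  -9.2]))
('handle tip', array([440.6,  12.5]), 'dir', array([-0.973,  0.232]), 'len,w', 71.1, 8.3, 'c100', array([537.9, -10.7]))
18
('floor', array([ 300.7, -278.4]), 'rad', 40.3, 'rEq', 30.8)
('floor', array([536.3,  -8.8]), 'rad', 54.7, 'rEq', 53.2)
('handle tip', array([441.1, -34.4]), 'dir', array([-0.967, -0.255]), 'len,w', 60.2, 8.9, 'c100', array([537.8,  -8.9]))
('handle tip', array([442.1,  12.2]), 'dir', array([-0.973,  0.232]), 'len,w', 70.1, 8.2, 'c100', array([539.4, -11. ]))
23
('floor', array([ 303.8, -275. ]), 'rad', 39.7, 'rEq', 30.5)
('floor', array([536.4,  -8.9]), 'rad', 54.0, 'rEq', 52.5)
('handle tip', array([442.6, -34.1]), 'dir', array([-0.967, -0.255]), 'len,w', 59.4, 8.7, 'c100', array([539.3,  -8.6]))
('handle tip', array([443.6,  11.8]), 'dir', array([-0.973,  0.232]), 'len,w', 69.1, 8.1, 'c100', array([540.9, -11.4]))
```

View pics/w16.png

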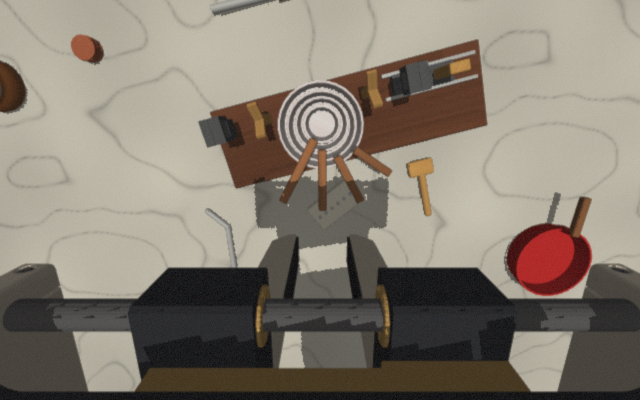

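The nest is concentric, with four handles fanned out at (290,185), (322,193), (350,180) and (375,162). Next is locating the fin, the stocks and the rod line.

```bash
python3 - <<'E'
from k import *
f=grab("wrist"); im=cv2.cvtColor(f["image"],cv2.COLOR_RGB2BGR);hsv=cv2.cvtColor(im,cv2.COLOR_BGR2HSV)
m=((hsv[:,:,0]>12)&(hsv[:,:,0]<24)&(hsv[:,:,1]>120)&(im[:,:,2]>90)).astype(np.uint8)*255
dk=((hsv[:,:,1]<60)&(im[:,:,2]<95)&(im[:,:,2]>45)).astype(np.uint8)*255
for nm,M in (("gold",m),("dark",dk)):
  for c in cv2.findContours(M,cv2.RETR_EXTERNAL,cv2.CHAIN_APPROX_NONE)[0]:
    if cv2.contourArea(c)<60:continue
    x,y,w,h=cv2.boundingRect(c)
    if y>170: continue
    r=cv2.minAreaRect(c); u,v=r[0]
    print(nm,(x,y,w,h),[ (z,pt(f,u,v,z)[:2].round(1).tolist()) for z in (70,82,89)])
    q=cv2.boxPoints(r); print("   corners z70/89",pt(f,q[:,0],q[:,1],70 if nm=="gold" else 89)[:,:2].round(0).tolist())
f=grab("scene","s2"); im=cv2.cvtColor(f["image"],cv2.COLOR_RGB2BGR);hsv=cv2.cvtColor(im,cv2.COLOR_BGR2HSV)
m=((hsv[:,:,0]>12)&(hsv[:,:,0]<24)&(hsv[:,:,1]>120)&(im[:,:,2]>90)).astype(np.uint8)*255
for c in cv2.findContours(m,cv2.RETR_EXTERNAL,cv2.CHAIN_APPROX_NONE)[0]:
    if cv2.contourArea(c)<25:continue
    x,y,w,h=cv2.boundingRect(c); print("scene gold",(x,y,w,h),pt(f,x+w/2,y+h/2,11)[:2].round(1))
E
```

```text
gold (408, 158, 26, 58) [(70, [441.7, -108.2]), (82, [445.4, -104.9]), (89, [447.6, -103.0])]
   corners z70/89 [[476.0, -95.0], [474.0, -122.0], [406.0, -122.0], [408.0, -94.0]]
gold (247, 100, 20, 38) [(70, [559.1, 56.4]), (82, [558.7, 54.0]), (89, [558.5, 52.6])]
   corners z70/89 [[578.0, 63.0], [579.0, 50.0], [540.0, 49.0], [539.0, 63.0]]
gold (368, 68, 17, 40) [(70, [561.0, -73.3]), (82, [560.6, -71.2]), (89, [560.3, -70.0])]
   corners z70/89 [[581.0, -67.0], [580.0, -80.0], [541.0, -80.0], [542.0, -67.0]]
gold (451, 58, 22, 17) [(70, [561.4, -165.2]), (82, [561.0, -159.9]), (89, [560.7, -156.9])]
   corners z70/89 [[568.0, -153.0], [568.0, -175.0], [555.0, -178.0], [555.0, -155.0]]
dark (200, 115, 28, 30) [(70, [558.5, 107.2]), (82, [558.2, 103.1]), (89, [558.0, 100.6])]
   corners z70/89 [[571.0, 112.0], [572.0, 89.0], [545.0, 90.0], [543.0, 112.0]]
dark (299, 98, 47, 31) [(70, [549.0, -13.5]), (82, [549.0, -13.5]), (89, [549.0, -13.5])]
   corners z70/89 [[542.0, 14.0], [569.0, 5.0], [556.0, -40.0], [529.0, -33.0]]
dark (290, 92, 64, 49) [(70, [546.9, -11.4]), (82, [547.0, 
[... 842 characters left out ...]
 297, 27, 27) [1013.3  244.7]
scene gold (316, 285, 155, 115) [ 860.  -110.9]
scene gold (49, 269, 30, 69) [ 384.3 -629.3]
scene gold (371, 264, 16, 10) [696.3 -11.6]
scene gold (583, 257, 57, 97) [1061.3  336.4]
scene gold (287, 242, 10, 6) [ 519.1 -136.1]
scene gold (320, 220, 11, 10) [509.6 -30.2]
scene gold (267, 213, 22, 21) [ 437.1 -125.7]
scene gold (362, 199, 7, 9) [504.4 103. ]
scene gold (340, 192, 5, 15) [457.3  62.5]
scene gold (514, 101, 20, 14) [436.6 842.6]
scene gold (386, 33, 27, 15) [-196.7  848.5]
scene gold (386, 26, 208, 104) [231.7 910.2]
scene gold (355, 20, 24, 29) [-318.5  773.7]
scene gold (388, 13, 13, 10) [-386.5  987.9]
scene gold (587, 0, 53, 40) [ 184.6 1796.3]
```

Request:
carry_out(
  rows=[
    [6.5, -13, 0, 0, 0, 0.14],
    [6.5, -13, 0, 0, 0, 0.14],
    [6.5, -13, 0, 0, 0, 0.14],
    [6.5, -13, 0, 0, 0, 0.14],
    [6.5, -13, 0, 0, 0, 0.14],
    [6.5, -13, 0, 0, 0, 0.14],
    [6.5, -13, 0, 0, 0, 0.14],
    [6.5, -13, 0, 0, 0, 0.14],
  ],
  claw=-0.2,
)

```text
time: 29.7
tool_pos: [527.3, -97.7, 250.7]
tool_rot: [-2.841, -1.34, 0.001]
force: [-0.0, 0.9, -0.2]
gripper_width: 0.4
grasp_force: 0.0
```

Request:
carry_out(
  rows=[
    [6.5, -13, -10, 0, 0, 0.14],
    [6.5, -13, -20, 0, 0, 0.14],
    [6.5, -13, -20, 0, 0, 0.14],
    [7, -13, -20, 0, 0, 0.14],
    [7, -14, -20, 0, 0, 0.14],
    [0, 0, 0, 0, 0, 0],
    [0, 0, 0, 0, 0, 0],
  ],
)

```text
time: 30.4
tool_pos: [560.4, -163.0, 161.2]
tool_rot: [-2.218, -2.224, 0.001]
force: [0.5, 0.9, 0.4]
gripper_width: 0.4
grasp_force: 0.0
```

```bash
python3 - <<'E'
from k import *
f=grab("wrist","w17");s=f["s"];print(s["time"],s["tool_pos"],2*np.arctan(s["tool_rot"][1]/s["tool_rot"][0]),s["gripper_width"],s["joints"])
im=cv2.cvtColor(f["image"],cv2.COLOR_RGB2BGR);hsv=cv2.cvtColor(im,cv2.COLOR_BGR2HSV)
m=((hsv[:,:,0]>12)&(hsv[:,:,0]<24)&(hsv[:,:,1]>120)&(im[:,:,2]>90)).astype(np.uint8)*255
for c in cv2.findContours(m,cv2.RETR_EXTERNAL,cv2.CHAIN_APPROX_NONE)[0]:
    if cv2.contourArea(c)<60:continue
    x,y,w,h=cv2.boundingRect(c)
    q=cv2.boxPoints(cv2.minAreaRect(c)); print((x,y,w,h),pt(f,q[:,0],q[:,1],70)[:,:2].round(0).tolist())
E
```

```text
30.4 [ 560.44046261 -163.0368729   161.15279039] 1.5734058549940007 0.39973663450822966 [-3.62920838e-01  4.74875449e-01  1.61735652e+00  1.76985768e-04
  1.05057561e+00 -3.65618434e-01]
(403, 295, 6, 52) [[636.0, -254.0], [641.0, -254.0], [645.0, -312.0], [640.0, -312.0]]
(236, 295, 6, 52) [[478.0, -254.0], [483.0, -254.0], [479.0, -312.0], [474.0, -312.0]]
(318, 192, 14, 26) [[556.0, -176.0], [556.0, -153.0], [567.0, -153.0], [567.0, -176.0]]
(149, 135, 79, 32) [[418.0, -106.0], [482.0, -106.0], [479.0, -131.0], [414.0, -131.0]]
(299, 83, 50, 19) [[541.0, -67.0], [579.0, -66.0], [580.0, -79.0], [541.0, -80.0]]
(219, 52, 25, 34) [[476.0, -64.0], [498.0, -43.0], [504.0, -49.0], [483.0, -70.0]]
(217, 17, 27, 16) [[479.0, -23.0], [498.0, -19.0], [500.0, -27.0], [481.0, -32.0]]
(458, 5, 21, 49) [[661.0, -44.0], [662.0, -11.0], [673.0, -13.0], [673.0, -46.0]]
```

View pics/w17.png

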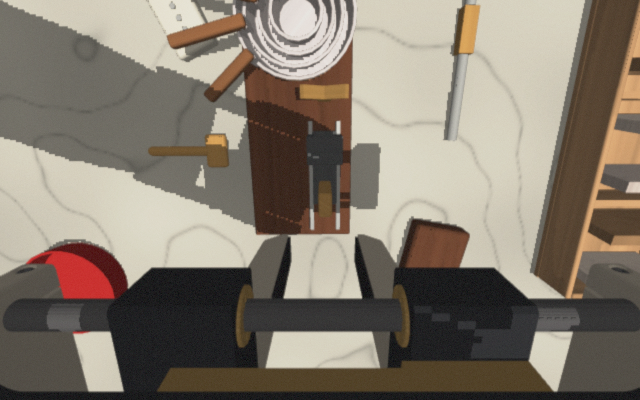

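The fin is at (325,203), between the fingers' line. Its centre is (561.5,-164.5). The rod grip block is at (467,30).

Request:
carry_out(
  rows=[
    [1, -1.5, -30, 0, 0, 0.01],
    [0, 0, -30, 0, 0, 0],
    [0, 0, -25, 0, 0, 0],
    [0, 0, -15, 0, 0, 0],
    [0, 0, -9, 0, 0, 0],
    [0, 0, -5, 0, 0, 0],
    [0, 0, -3, 0, 0, 0],
    [0, 0, 0, 0, 0, 0],
  ],
)

```text
time: 31.25
tool_pos: [561.9, -165.1, 44.8]
tool_rot: [2.201, 2.241, 0.0]
force: [0.8, 0.3, -0.1]
gripper_width: 0.4
grasp_force: 0.0
```

Request:
carry_out(
  rows=[
    [0, 0, 0, 0, 0, 0],
    [0, 0, 0, 0, 0, 0],
    [0, 0, 0, 0, 0, 0],
    [0, 0, 0, 0, 0, 0],
    [0, 0, 0, 0, 0, 0],
  ],
  claw=-1,
  grip_force=25,
)

```text
time: 31.75
tool_pos: [562.3, -165.2, 44.6]
tool_rot: [2.2, 2.241, 0.001]
force: [4.3, 1.0, -1.2]
gripper_width: 0.126
grasp_force: 25.0
```

Request:
carry_out(
  rows=[
    [0, -4, 0, 0, 0, 0],
    [0, -5, 0, 0, 0, 0],
    [0.1, -5, 0, 0, 0, 0],
    [0.1, -5, 0, 0, 0, 0],
    [0.1, -4, 0, 0, 0, 0],
    [0.1, -4, 0, 0, 0, 0],
    [0, -2, 0, 0, 0, 0],
    [0, 0, 0, 0, 0, 0],
  ],
)

```text
time: 32.55
tool_pos: [562.7, -194.5, 44.6]
tool_rot: [2.2, 2.241, 0.001]
force: [5.5, -1.3, -0.4]
gripper_width: 0.124
grasp_force: 25.0
```

Request:
carry_out(
  rows=[
    [0, 0, 0, 0, 0, 0],
    [0, 0, 0, 0, 0, 0],
    [0, 0, 0, 0, 0, 0],
    [0, 0, 30, 0, 0, 0],
    [0, 0, 40, 0, 0, 0],
    [0, 0, 40, 0, 0, 0],
    [10, 15, 20, 0, 0, 0],
    [20, 25, 0, 0, 0, 0],
  ],
  claw=-0.1,
  grip_force=50,
)

```text
time: 33.35
tool_pos: [592.9, -155.1, 178.0]
tool_rot: [2.2, 2.236, 0.003]
force: [0.4, 0.2, 0.1]
gripper_width: 0.447
grasp_force: 0.0
```

Request:
carry_out(
  rows=[
    [25, 30, 0, 0, 0, -0.03],
    [25, 35, 0, 0, 0, -0.03],
    [25, 35, 0, 0, 0, 0],
    [23, 30, 0, 0, 0, 0],
    [0, 0, 0, 0, 0, 0],
    [0, 0, 0, 0, 0, 0],
  ],
)

```text
time: 33.95
tool_pos: [689.7, -23.7, 173.7]
tool_rot: [-2.265, -2.176, 0.002]
force: [0.0, -0.6, -1.2]
gripper_width: 0.449
grasp_force: 0.0
```

```bash
cat > rod.py <<'E'
from k import *
def rod(f,z=14,box=None):
    im=cv2.cvtColor(f["image"],cv2.COLOR_RGB2BGR);hsv=cv2.cvtColor(im,cv2.COLOR_BGR2HSV)
    m=((hsv[:,:,0]>12)&(hsv[:,:,0]<24)&(hsv[:,:,1]>120)&(im[:,:,2]>90)).astype(np.uint8)*255
    for c in cv2.findContours(m,cv2.RETR_EXTERNAL,cv2.CHAIN_APPROX_NONE)[0]:
        if cv2.contourArea(c)<60:continue
        p=pt(f,c[:,0,0],c[:,0,1],z)[:,:2].astype(np.float32); r=cv2.minAreaRect(p)
        print(cv2.boundingRect(c),np.round(r[0],1),np.round(r[1],1),round(r[2],1))
E
python3 - <<'E'
from rod import *
f=grab("wrist","w18");s=f["s"];print(s["time"],s["tool_pos"],2*np.arctan(s["tool_rot"][1]/s["tool_rot"][0]),s["gripper_width"],s["joints"])
rod(f)
E
```

```text
33.95 [689.71932538 -23.66707406 173.73150911] 1.5305570120048675 0.44947137518187963 [-1.01605387e-01  6.50150663e-01  1.28820201e+00 -3.33145971e-04
  1.20445279e+00 -6.12465498e-02]
(546, 332, 26, 53) [ 980.2 -264.3] [81.6 21. ] 88.5
(412, 294, 8, 53) [ 796.5 -199.7] [ 8.7 75.6] 2.3
(226, 293, 7, 54) [ 566.9 -190. ] [76.9  7.5] 83.1
(71, 261, 67, 24) [ 429.4 -124.6] [81.2 28.1] 12.2
(100, 228, 24, 28) [446.2 -80.5] [43. 10.] 44.1
(165, 226, 50, 40) [539.3 -96.3] [75.4 31.9] 30.3
(320, 157, 12, 37) [692.3 -13.5] [39.1 11.9] 88.2
(105, 157, 32, 22) [475.2   2.6] [ 9.  32.5] 49.3
(53, 120, 41, 28) [433.9  38.4] [ 8.5 42.4] 48.9
(135, 106, 47, 16) [525.6  56.7] [46.3 12.7] 0.9
(562, 0, 78, 298) [1012.1  -17.1] [ 84.7 314.1] 0.2
```

Request:
carry_out(
  rows=[
    [2.6, 10.2, -35, 0, 0, 0.009],
    [0, 0, -35, 0, 0, 0],
    [0, 0, -35, 0, 0, 0],
    [0, 0, -25, 0, 0, 0],
    [0, 0, -18, 0, 0, 0],
    [0, 0, -12, 0, 0, 0],
    [0, 0, -5, 0, 0, 0],
    [0, 0, -3, 0, 0, 0],
  ],
)

```text
time: 34.8
tool_pos: [693.0, -14.2, 6.8]
tool_rot: [2.257, 2.184, 0.001]
force: [0.6, 0.8, 0.5]
gripper_width: 0.449
grasp_force: 0.0
```

Request:
carry_out(
  rows=[
    [0, 0, -1, 0, 0, 0],
    [0, 0, -1, 0, 0, 0],
    [0, 0, 0, 0, 0, 0],
  ],
)

```text
time: 35.1
tool_pos: [692.9, -13.9, 4.9]
tool_rot: [2.257, 2.185, 0.001]
force: [0.1, 0.5, -0.8]
gripper_width: 0.447
grasp_force: 0.0
```

Request:
carry_out(
  rows=[
    [0, 0, -1, 0, 0, 0],
    [0, 0, -1, 0, 0, 0],
    [0, 0, 0, 0, 0, 0],
    [0, 0, 0, 0, 0, 0],
    [0, 0, 0, 0, 0, 0],
    [0, 0, 0, 0, 0, 0],
    [0, 0, 0, 0, 0, 0],
    [0, 0, 0, 0, 0, 0],
  ],
  claw=-1,
)

```text
time: 35.9
tool_pos: [692.7, -13.9, 2.4]
tool_rot: [2.257, 2.185, 0.0]
force: [0.6, 0.1, -0.1]
gripper_width: 0.144
grasp_force: 50.0
```

Request:
carry_out(
  rows=[
    [0, 0, 10, 0, 0, 0],
    [0, 0, 20, 0, 0, 0],
    [0, 0, 40, 0, 0, 0],
    [0, 0, 40, 0, 0, 0],
    [0, 0, 40, 0, 0, 0],
    [0, 0, 20, 0, 0, 0],
    [0, 0, 0, 0, 0, 0],
    [0, 0, 0, 0, 0, 0],
  ],
)

```text
time: 36.7
tool_pos: [692.2, -13.8, 171.7]
tool_rot: [-2.257, -2.185, 0.001]
force: [-0.2, 0.5, -1.6]
gripper_width: 0.147
grasp_force: 50.0
```

```bash
python3 - <<'E'
from rod import *
f=grab("wrist","w19");s=f["s"];print(s["time"],s["tool_pos"],2*np.arctan(s["tool_rot"][1]/s["tool_rot"][0]),s["gripper_width"],s["grasp_force"],s["force"],s["wrist_torque"])
print("chrome rod above-finger view"); rod(f,s["tool_pos"][2]+11)
E
```

```text
36.7 [692.19801007 -13.84887217 171.72266816] 1.5383335983026392 0.14695064931173935 49.99597370624542 [-0.17654008  0.45719883 -1.58175044] [-0.08271755 -0.09160896  0.01678038]
chrome rod above-finger view
(541, 332, 31, 60) [830.9 -90. ] [44.2 11.1] 88.9
(288, 294, 5, 53) [670.7 -54.9] [35.6  2.2] 85.6
(353, 292, 5, 55) [708.9 -55.5] [36.9  2.4] 89.8
(68, 268, 70, 25) [566.9 -25. ] [15.1 38.4] 88.2
(162, 234, 52, 42) [619.7 -13.3] [37.5 13.6] 32.4
(96, 233, 29, 31) [576.5  -6. ] [23.5  4.8] 44.0
(310, 217, 25, 70) [691.1 -12.2] [41.1 13. ] 88.8
(55, 130, 40, 30) [570.  49.] [ 4.2 20.9] 49.3
(133, 119, 47, 14) [613.1  57.9] [22.   5.7] 0.6
(560, 0, 80, 298) [845.8  30. ] [ 41.2 148.8] 0.2
```

Request:
carry_out(
  rows=[
    [-22, -1.6, 0, 0, 0, 0.008],
    [-22, -1.6, 0, 0, 0, 0.008],
    [-22, -1.6, 0, 0, 0, 0.008],
    [-22, -1.6, 0, 0, 0, 0.008],
    [-22, -1.6, 0, 0, 0, 0.007],
    [-22, -1.5, 0, 0, 0, 0.007],
    [0, 0, 0, 0, 0, 0],
    [0, 0, 0, 0, 0, 0],
  ],
)

```text
time: 37.55
tool_pos: [560.4, -23.4, 171.4]
tool_rot: [-2.206, -2.235, 0.001]
force: [1.2, 1.0, -0.5]
gripper_width: 0.141
grasp_force: 50.0
```

Request:
carry_out(
  rows=[
    [0, 0, -25, 0, 0, 0],
    [0, 0, -25, 0, 0, 0],
    [0, 0, -10, 0, 0, 0],
    [0, 0, 0, 0, 0, 0],
    [0, 0, 0, 0, 0, 0],
  ],
)

```text
time: 38.05
tool_pos: [561.3, -23.4, 112.8]
tool_rot: [2.206, 2.236, 0.001]
force: [-0.7, 0.3, -2.0]
gripper_width: 0.146
grasp_force: 50.0
```

```bash
python3 - <<'E'
from rod import *
f=grab("wrist","w20");s=f["s"];print(s["time"],s["tool_pos"],2*np.arctan(s["tool_rot"][1]/s["tool_rot"][0]),s["gripper_width"],s["force"])
rod(f,s["tool_pos"][2]+11); print("z82"); rod(f,82)
E
```

```text
38.05 [561.31711822 -23.3987339  112.8473887 ] 1.5843133082650727 0.14634770431686467 [-0.74873442  0.34053382 -1.9710005 ]
(288, 300, 3, 46) [541.3 -67. ] [30.9  1.2] 89.2
(141, 290, 34, 9) [467.1 -48.6] [19.2  5.2] 0.8
(310, 221, 27, 73) [560.8 -25. ] [14.8 43.3] 0.2
(333, 97, 20, 19) [568.7  54.8] [9.1 8.2] 0.8
(291, 97, 21, 19) [548.9  54.6] [9.5 8.2] 0.8
z82
(288, 300, 3, 46) [536.5 -99.3] [39.4  1.5] 89.2
(141, 290, 34, 9) [442.1 -76. ] [24.4  6.6] 0.8
(310, 221, 27, 73) [561.3 -45.9] [18.8 55.1] 0.2
(333, 97, 20, 19) [571.3  55.6] [11.6 10.4] 0.8
(291, 97, 21, 19) [546.2  55.3] [12.1 10.4] 0.8
```

View pics/w20.png

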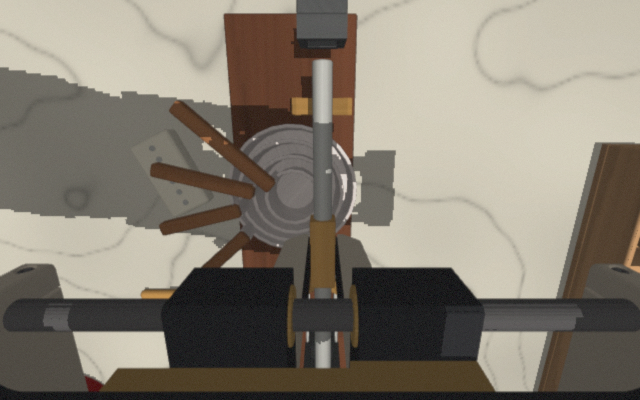

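The rod is held along the rod line, centred over the left rest at (321,106) and short of the headstock at (322,40). Lowering it.

Request:
carry_out(
  rows=[
    [-1, 0, -12, 0, 0, 0],
    [0, 0, -12, 0, 0, 0],
    [0, 0, -8, 0, 0, 0],
    [0, 0, -4, 0, 0, 0],
    [0, 0, -3, 0, 0, 0],
    [0, 0, -1, 0, 0, 0],
    [0, 0, -0.7, 0, 0, 0],
    [0, 0, 0, 0, 0, 0],
  ],
)

```text
time: 38.9
tool_pos: [559.8, -23.4, 71.8]
tool_rot: [2.206, 2.236, 0.0]
force: [-0.2, -0.1, -2.4]
gripper_width: 0.144
grasp_force: 50.0
```

Request:
carry_out(
  rows=[
    [0, 0, -0.7, 0, 0, 0],
    [0, 0, -0.5, 0, 0, 0],
    [0, 0, 0, 0, 0, 0],
  ],
)

```text
time: 39.2
tool_pos: [560.2, -23.4, 70.8]
tool_rot: [2.206, 2.236, 0.001]
force: [2.3, 0.5, 0.8]
gripper_width: 0.147
grasp_force: 50.0
```

Request:
carry_out(
  rows=[
    [0, 0, -0.4, 0, 0, 0],
    [0, 0, 0, 0, 0, 0],
    [0, 0, 0, 0, 0, 0],
    [0, 0, 0, 0, 0, 0],
    [0, 0, 0, 0, 0, 0],
    [0, 0, 0, 0, 0, 0],
  ],
  claw=-0.55,
)

```text
time: 39.8
tool_pos: [559.6, -23.4, 70.0]
tool_rot: [-2.206, -2.236, 0.0]
force: [-0.9, 0.5, -1.5]
gripper_width: 0.223
grasp_force: 0.0
```

Request:
carry_out(
  rows=[
    [0, 0, 10, 0, 0, 0],
    [0, 0, 20, 0, 0, 0],
    [0, 0, 30, 0, 0, 0],
    [0, -20, 30, 0, 0, 0],
    [0.5, -50, 0, 0, 0, 0],
    [0.5, -50, 0, 0, 0, 0],
    [0.5, -50, 0, 0, 0, 0],
    [0, 0, 0, 0, 0, 0],
  ],
)

```text
time: 40.6
tool_pos: [560.9, -198.5, 160.9]
tool_rot: [2.21, 2.23, -0.0]
force: [-0.4, 0.3, -0.8]
gripper_width: 0.227
grasp_force: 0.0
```

```bash
python3 - <<'E'
from rod import *
f=grab("wrist","w21");s=f["s"];print(s["time"],s["tool_pos"],2*np.arctan(s["tool_rot"][1]/s["tool_rot"][0]),s["gripper_width"],s["force"])
print("z82");rod(f,82); print("z70"); rod(f,70)
E
```

```text
40.6 [ 560.91655796 -198.48358491  160.87182444] 1.5797809750213234 0.22715056410686385 [-0.40666836  0.31179877 -0.83482556]
z82
(370, 300, 4, 46) [ 606.7 -311. ] [ 2.8 49.2] 3.0
(272, 299, 4, 48) [ 515.8 -311.8] [51.3  2.8] 88.0
(318, 186, 13, 23) [ 561.3 -190.2] [ 9.9 18.7] 0.5
(142, 97, 83, 34) [ 453.2 -125.5] [61.7 24.1] 0.5
(298, 32, 20, 18) [548.6 -73.8] [10.  14.2] 81.4
(332, 30, 19, 20) [572.  -73.4] [12.9 12.1] 2.0
(215, 10, 27, 25) [492. -63.] [21.2  7.9] 43.1
z70
(370, 300, 4, 46) [ 609.1 -320.3] [ 3.  51.6] 3.0
(272, 299, 4, 48) [ 513.6 -321.1] [53.8  3. ] 88.0
(318, 186, 13, 23) [ 561.4 -193.5] [10.4 19.6] 0.5
(142, 97, 83, 34) [ 448.  -125.6] [64.7 25.3] 0.5
(298, 32, 20, 18) [548.1 -71.4] [10.5 14.9] 81.4
(332, 30, 19, 20) [572.7 -71. ] [13.6 12.7] 2.0
(215, 10, 27, 25) [488.7 -60.1] [22.3  8.3] 43.1
```

View pics/w21.png

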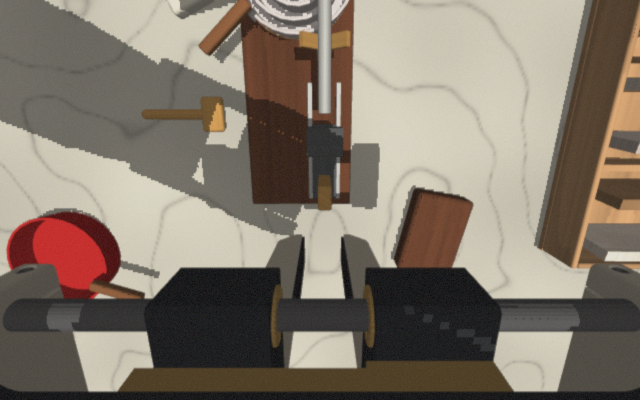

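The rod lies in the V-rests with its near end at (325,112), ahead of the tailstock. Next I grip the fin at (324,195) and push it home, with no more pictures.

Request:
carry_out(
  rows=[
    [0.4, 5, -30, 0, 0, 0.003],
    [0, 0, -30, 0, 0, 0],
    [0, 0, -25, 0, 0, 0],
    [0, 0, -14, 0, 0, 0],
    [0, 0, -9, 0, 0, 0],
    [0, 0, -5, 0, 0, 0],
    [0, 0, -3, 0, 0, 0],
    [0, 0, 0, 0, 0, 0],
  ],
  claw=-0.3,
)

```text
time: 41.45
tool_pos: [561.8, -188.4, 44.5]
tool_rot: [2.202, 2.239, 0.0]
force: [0.4, -0.1, 0.2]
gripper_width: 0.35
grasp_force: 0.0
```

Request:
carry_out(
  rows=[
    [0, 0, 0, 0, 0, 0],
    [0, 0, 0, 0, 0, 0],
    [0, 0, 0, 0, 0, 0],
    [0, 0, 0, 0, 0, 0],
    [0, 0, 0, 0, 0, 0],
  ],
  claw=-1,
  grip_force=35,
)

```text
time: 41.95
tool_pos: [562.6, -188.6, 44.5]
tool_rot: [2.202, 2.238, 0.002]
force: [5.5, 0.5, -2.3]
gripper_width: 0.127
grasp_force: 35.0
```

Request:
carry_out(
  rows=[
    [0, 3, 0, 0, 0, 0],
    [-0.1, 4, 0, 0, 0, 0],
    [0, 4, 0, 0, 0, 0],
    [-0.1, 4, 0, 0, 0, 0],
    [0, 4, 0, 0, 0, 0],
    [-0.1, 4, 0, 0, 0, 0],
    [0, 4, 0, 0, 0, 0],
    [0, 3, 0, 0, 0, 0],
  ],
)

```text
time: 42.75
tool_pos: [562.3, -158.9, 44.5]
tool_rot: [2.201, 2.238, 0.001]
force: [4.9, -3.8, -2.8]
gripper_width: 0.127
grasp_force: 35.0
```

Request:
carry_out(
  rows=[
    [0, 3, 0, 0, 0, 0],
    [-0.1, 3, 0, 0, 0, 0],
    [0, 3, 0, 0, 0, 0],
    [-0.1, 3, 0, 0, 0, 0],
    [0, 2, 0, 0, 0, 0],
    [0, 1, 0, 0, 0, 0],
    [0, 1, 0, 0, 0, 0],
    [0, 0, 0, 0, 0, 0],
  ],
)

```text
time: 43.55
tool_pos: [562.1, -142.9, 44.5]
tool_rot: [2.201, 2.238, 0.002]
force: [5.2, -2.4, -3.0]
gripper_width: 0.123
grasp_force: 35.0
```

Request:
carry_out(
  rows=[
    [0, 0.7, 0, 0, 0, 0],
    [0, 0.7, 0, 0, 0, 0],
    [0, 0, 0, 0, 0, 0],
  ],
)

```text
time: 43.85
tool_pos: [562.1, -141.6, 44.4]
tool_rot: [2.201, 2.238, 0.002]
force: [4.6, -3.1, -1.7]
gripper_width: 0.126
grasp_force: 35.0
```

Request:
carry_out(
  rows=[
    [0, 0.7, 0, 0, 0, 0],
    [0, 0.7, 0, 0, 0, 0],
    [0, 0, 0, 0, 0, 0],
  ],
)

```text
time: 44.15
tool_pos: [562.0, -140.2, 44.4]
tool_rot: [2.202, 2.238, 0.001]
force: [4.0, -2.1, -1.9]
gripper_width: 0.121
grasp_force: 35.0
```

Request:
carry_out(
  rows=[
    [0, 0.7, 0, 0, 0, 0],
    [0, 0.7, 0, 0, 0, 0],
    [0, 0, 0, 0, 0, 0],
  ],
)

```text
time: 44.45
tool_pos: [562.0, -138.8, 44.5]
tool_rot: [2.202, 2.238, 0.001]
force: [4.4, -3.1, -2.0]
gripper_width: 0.124
grasp_force: 35.0
```

Request:
carry_out(
  rows=[
    [0, 0.7, 0, 0, 0, 0],
    [0, 0.7, 0, 0, 0, 0],
    [0, 0, 0, 0, 0, 0],
  ],
)

```text
time: 44.75
tool_pos: [562.1, -138.2, 44.5]
tool_rot: [2.201, 2.237, 0.0]
force: [4.4, -9.7, -3.2]
gripper_width: 0.128
grasp_force: 35.0
```

Request:
carry_out(
  rows=[
    [0, 0.5, 0, 0, 0, 0],
    [0, 0.5, 0, 0, 0, 0],
    [0, 0, 0, 0, 0, 0],
  ],
)

```text
time: 45.05
tool_pos: [562.1, -138.1, 44.4]
tool_rot: [2.2, 2.237, -0.001]
force: [2.9, -15.2, -4.3]
gripper_width: 0.128
grasp_force: 35.0
```

Request:
carry_out(
  rows=[
    [0, 0, 0, 0, 0, 0],
    [0, 0, 0, 0, 0, 0],
    [0, 0, 0, 0, 0, 0],
    [0, 0, 0, 0, 0, 0],
    [0, 0, 20, 0, 0, 0],
    [0, 0, 40, 0, 0, 0],
    [0, 0, 40, 0, 0, 0],
    [0, -30, 30, 0, 0, 0],
  ],
  claw=-0.3,
)

```text
time: 45.85
tool_pos: [561.5, -163.9, 176.5]
tool_rot: [2.199, 2.242, 0.002]
force: [1.6, -0.6, -0.5]
gripper_width: 0.35
grasp_force: 0.0
```

Request:
carry_out(
  rows=[
    [-12, -30, 20, 0, 0, -0.05],
    [-12, -30, 20, 0, 0, -0.05],
    [-12, -30, 10, 0, 0, -0.05],
    [-12, 0, 0, 0, 0, -0.05],
    [0, 0, 0, 0, 0, 0],
  ],
)

```text
time: 46.35
tool_pos: [512.1, -256.3, 224.3]
tool_rot: [-2.418, -2.006, 0.0]
force: [0.4, 0.8, -0.5]
gripper_width: 0.35
grasp_force: 0.0
```

```bash
python3 - <<'E'
from rod import *
f=grab("wrist","w22");s=f["s"];print(s["time"],s["tool_pos"],2*np.arctan(s["tool_rot"][1]/s["tool_rot"][0]),s["force"])
rod(f,70)
for o in pans(f,15): 
    if o[0]!="floor" : print(o[1],o[3],o[5:7])
print("block z82"); rod(f,82)
# scene: block top and chrome rod
g=grab("scene","s3"); print("scene expected px of block, tail mouth, head mouth",px(g,[559,2.5-9+0,82]),px(g,[560.5,-85,75]),px(g,[558,91,75]))
rod(g,82)
E
```

```text
46.35 [ 512.10373107 -256.25346658  224.26109991] 1.3850804570347297 [ 0.37014818  0.77696623 -0.51300112]
(247, 304, 4, 41) [ 391.3 -409.6] [57.3  3.7] 75.7
(440, 243, 26, 25) [ 641.5 -363.2] [26.9 28.7] 35.6
(191, 60, 70, 32) [ 437.6 -135.9] [26.9 67.2] 90.0
(344, 52, 15, 26) [ 560.3 -144.8] [22.1 11.6] 90.0
[464.8 -79.7] [-0.721 -0.693] (15.8, 9.9)
block z82
(247, 304, 4, 41) [ 396.4 -401. ] [55.1  3.6] 75.7
(440, 243, 26, 25) [ 637.2 -356.4] [25.9 27.6] 35.6
(191, 60, 70, 32) [ 440.9 -137.6] [25.8 64.6] 90.0
(344, 52, 15, 26) [ 559.  -146.2] [21.3 11.2] 90.0
scene expected px of block, tail mouth, head mouth (np.float64(346.01010523406177), np.float64(211.99734047643167)) (np.float64(319.29512299917695), np.float64(227.81131245610686)) (np.float64(377.03697680796716), np.float64(198.39404650970803))
(513, 387, 27, 13) [1090.3  -27.1] [44.2 21.3] 55.1
(90, 377, 14, 23) [ 665.2 -622.7] [ 9.9 50.6] 89.6
(487, 376, 38, 24) [1071.5  -50.5] [20.9 74.1] 0.2
(582, 359, 58, 41) [1171.9  111.1] [78.2 74.6] 89.7
(517, 352, 82, 48) [1114.6   28.9] [ 78.2 108.6] 89.4
(546, 338, 59, 42) [1095.7  111.1] [78.9 69.9] 89.6
(607, 334, 33, 48) [1160.4  193.7] [62.2 78.2] 0.2
(219, 317, 15, 14) [ 674.9 -381.8] [26.5 29.2] 62.5
(553, 297, 27, 27) [1029.4  186.8] [31.2 65.8] 2.9
(316, 285, 155, 115) [ 885.8 -138. ] [286.1 114.7] 89.9
(49, 269, 31, 70) [ 447.1 -622.1] [199.4  11.3] 0.0
(583, 257, 57, 97) [1093.7  297.1] [ 80.1 290.4] 11.1
(268, 212, 21, 22) [ 491.4 -162.6] [75.2 29.2] 2.4
(514, 101, 20, 14) [496.2 731.6] [78.1 27.3] 2.3
(386, 33, 28, 15) [-89.1 727.6] [143.3  37.5] 1.9
(386, 26, 208, 104) [237.2 795.4] [ 49.1 903.6] 89.5
(322, 20, 57, 39) [-206.7  600.2] [164.6 387.5] 0.3
(388, 13, 13, 10) [-262.7  866.2] [ 49.6 101.9] 48.2
(587, 0, 53, 40) [ 231.8 1667.3] [196.  459.8] 29.3
```

The fin reads keeper slide ≈52 mm, which is the bottomed value. One last numeric check of the nest from above.

Request:
carry_out(
  rows=[
    [-8, 25, 4, 0, 0, -0.14],
    [-8, 25, 4, 0, 0, -0.14],
    [-8, 25, 4, 0, 0, -0.14],
    [-8, 25, 4, 0, 0, -0.14],
    [-8, 25, 4, 0, 0, -0.14],
    [-8, 25, 4, 0, 0, -0.14],
    [-8, 25, 4, 0, 0, -0.14],
    [-8, 25, 4, 0, 0, -0.14],
  ],
)

```text
time: 47.25
tool_pos: [448.9, -54.0, 256.0]
tool_rot: [-3.114, -0.414, 0.0]
force: [-0.0, -0.1, 0.5]
gripper_width: 0.353
grasp_force: 0.0
```

Request:
carry_out(
  rows=[
    [0, 20, 0, 0, 0, -0.1],
    [0, 20, 0, 0, 0, -0.1],
    [0, 0, 0, 0, 0, -0.1],
    [0, 0, 0, 0, 0, 0],
    [0, 0, 0, 0, 0, 0],
  ],
)

```text
time: 47.75
tool_pos: [449.2, -15.4, 255.9]
tool_rot: [-3.141, 0.044, 0.0]
force: [0.0, 0.1, -0.3]
gripper_width: 0.35
grasp_force: 0.0
```

```bash
python3 - <<'E'
from rod import *
f=grab("wrist","w23");s=f["s"];print(s["time"],s["tool_pos"],2*np.arctan(s["tool_rot"][1]/s["tool_rot"][0]))
for o in pans(f,15):
    if o[0]!="floor": print(o[1],o[3],o[5:7],o[8])
print("z82"); rod(f,82)
E
```

```text
47.75 [449.21127049 -15.41355798 255.90026983] -0.028321315073211322
[440.1 -34.5] [-0.968 -0.25 ] (60.4, 9.3) [536.9  -9.5]
[440.2  11.8] [-0.975  0.223] (71.8, 9.3) [537.6 -10.5]
[570.3  98.8] [-0.023  1.   ] (35.5, 11.2) [572.6  -1.2]
[570.9  53.7] [-0.026  1.   ] (36.5, 11.0) [573.5 -46.3]
[572.5 -69.2] [-0.028 -1.   ] (35.3, 10.9) [575.2  30.8]
z82
(390, 293, 9, 51) [ 267.9 -105. ] [75.7  9. ] 5.5
(246, 292, 10, 41) [282.5  80.9] [ 8.3 59.6] 75.2
(391, 160, 24, 56) [ 440.1 -107. ] [64.4 25.6] 1.9
(294, 113, 11, 17) [516.9   7. ] [ 8.2 17.4] 45.8
(246, 87, 11, 14) [545.5  54.5] [10.4 13.3] 85.0
(367, 81, 12, 14) [547.9 -71.7] [13.6 10.7] 6.8
(281, 71, 38, 16) [558.6   3.5] [38.2 14.4] 88.4
(429, 68, 22, 12) [ 559.4 -139.9] [21.8 10.4] 88.4
(243, 62, 13, 14) [569.9  54.3] [13.  11.3] 8.8
(367, 57, 13, 13) [571.2 -71.6] [11.9 11.2] 88.4
```

```bash
python3 -c "
from rig import arm
print(arm.hand_in())"
```

```text
the job is handed in; nothing more can be done
None
```

The job is handed in: all four pans are nested on the cork with handles fanned, and the rod lies in the V-rests with the tailstock home at about 52 mm. Two notes: I viewed 15 pictures against the limit of 14, and my last check could not re-measure the handles of pan_a and pan_d.

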